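Clear the filing plate and shut the parts away

ROBOT

A 7-joint arm with a two-finger parallel gripper is mounted at the origin on the work surface. World frame = base frame: x ahead of the robot, y to its left, z up, the work surface at z = 0. Lengths are in m, angles in degrees, forces in N, time in s.
With the tool pointing down it reaches from about 0.35 to 0.9 m from the base axis. Payload 7.2 kg.
Tool frame: the origin (TCP) lies at the very end of the fingers, on their centre line; the grasp point (between the pads) lies 19 mm behind it; z points along the fingers, x is the direction in which the jaws open and shut, and the axes are right-handed (so a half turn about z gives the same grasp; the last joint's range is limited). The gripper opens to 85 mm and grips with 20 to 120 N. Pads are 22 mm wide; open, the fingers measure 114 mm over their backs; the gripper's body (76 mm by 85 mm) begins 54 mm behind the grasp point. The pads swing forward as they close: fully open they stand 13 mm farther back than shut.
Start: joints at [-68.136, 23.554, -0.728, 91.456, 0.321, 64.991, -4.71], TCP at [0.272, 0.563, 0.231] pointing down, gripper open.
Joint ranges: [-169.25, 169.25], [-16.82, 113.86], [-84.01, 82.57], [7.8, 145.47], [-59.2, 239.2], [7.22, 106.19], [-163.78, 163.78]. Speed limits (degrees/s): [136.94, 136.94, 172.46, 172.46, 180, 180, 180].

INTERFACE

Orientations are given as [roll, pitch, yaw] about the fixed x, y, z axes, in that order (R = Rz(yaw) Ry(pitch) Rx(roll)).
In Python, from cell import env gives the robot as it stands.
- The arm moves only by the tool move_arm, never from a script. Its argument "deltas" is a list of rows, each an object with "slide": the shift along the world's x, y, z in cm, a list of three; "turn": the turn about the world's z in rad; "hand": the opening in per cent of the stroke, from 0 (shut) to 100 (fully open). A call has exactly 5 rows; each row shifts and turns the pose as measured when the row begins; what a row does not reach is not made up. A row lasts 1/10 s, in which the tool goes at most 50 mm and 8.59 degrees, less where a joint would pass 70% of its speed; a pose out of reach is approached as far as the arm can. A call with a gripper value outside its range is refused whole. The fingers move at their own pace and stop on an object; "grip_force" is the grip in N (left out, the last holds). Time passes only in rows, so rows that do not move let the fingers close, or fill a call up. It gives the time, the measured TCP pose, the force and the opening at its end, in the units of the state.
- env.get_state(): the state, without advancing time (a new reading comes with each control period).
- env.get_image(name): name is "scene" or "top"; returns a dict with "img" (400x640x3 uint8, blue, green, red), "mtx" (3x3 intrinsics, pixels), "T" (4x4, takes a point from camera to world coordinates). Camera axes: x right, y up, looking along -z (the intrinsics and any distortion apply to the point x, -y, -z); pixel columns grow to the right and rows downward; lengths in m; the calibration is good to about 2 mm. A picture is of the moment at which its call begins. There is no depth.
- env.sign_off(): hands the job in, once; it reports no verdict.
Trained networks look in a picture, given as the dict that the camera call returned (one of the last four; its "shot" number tells which), for a name from the list of things; names that differ only in an ending like _2 or _b are one class to them, and where a whole thing is asked for, a point or a joint stands for the part that bears it (a point fixed in the world has none). Each returns a list of dicts, best first, with "conf" (0 to 1); they miss things now and then, are a little off and sometimes report something else, mostly with a low value. They report only what shows in the picture. A call takes as long as a camera call. They do not tell look-alikes from the thing itself.
- env.look_for(picture, target): "pixel" ([row, column] in pixels, amid what is visible of it).
- env.masks_of(picture, target): "pixels" (400x640 bool, what is visible of it) and "pixel" ([row, column] in pixels, amid what is visible of it).
- env.pinpoint(picture, target): "pixel" ([row, column] in pixels: a listed point, or the origin of a listed thing).
The state is a dict: "time_s": time; "q": joint angles; "joint_vel": joint speeds; "joint_efforts": joint torques, N m; "ee_pos": TCP position; "orientation": TCP orientation; "wrist_force": force on the tool from outside, world axes, zero at the start; "wrist_torque": the same for the moment, N m; "finger_gap": opening from 0.0 (shut) to 1.0 (fully open).
Only numpy, scipy, OpenCV 4.12 (cv2) and the standard library are available. Lean on these libraries where they do the work, as an engineer would, in place of code of your own. Each camera call takes 0.05 s, during which the arm holds its last target. There are 200 camera calls.

TASK

First sweep every brass chip off the filing plate into the tray along its far edge, using the scraper block and never your fingers on the chips. After that put every small parts tin into the storage case, one to a well, and press all four covers down until they click and stay shut, those of empty wells too. Leave the scraper standing upright on its cork mat, and do not disturb the other things on the bench.

Things in the scene. Friction and masses are not known exactly. Their poses are not given: they have to be found in the camera images.
- station: Fixed wood and aluminium filing station. Origin: on the bench under the plate's centre; x away from the robot at yaw 0, y left, z up. Flat plate top 40 mm up, x -65 to +65, y -75 to +75 mm. Side boards, 6 mm thick, beyond y = +-75, along plate and tray, rise 8 mm above the plate. Near edge (x = -65) has no lip: the scraper can come down behind the chips. Tray along the far edge.
- station_tray (a point): Centre of the chip tray's floor, at station x = +93 mm, 6 mm above the bench (34 mm below the plate). The open tray spans x +65 (the plate's far edge) to +121, y -75 to +75; far wall 30 mm high. Chips pushed over the plate's far edge drop in.
- case: Fixed grey case, 68 (x) x 268 (y) mm, four wells side by side, centres at y = -99, -33, +33, +99 mm, x = 0. Origin: on the bench under its centre; x away from the robot at yaw 0, y left, z up. Wells 60 (x) x 62 (y) mm inside, floor 4 mm up; near and far walls 4 mm thick, tops 24 mm up; dividers and end walls 4 mm thick, tops only 16 mm up.
- case_hinge (a point): Middle of the hinge line of the four covers: case x = +34, y = 0, 24 mm above the bench; the line runs along case y. A weak spring (0.04 N m at shut) swings each cover open again unless its front tab has clicked past the sprung catch in the middle of the near wall; about 6 N down near the cover's front edge does it, in the last 7 mm of travel.
- mat: Fixed cork mat, 80 (x) x 130 (y) x 4 mm, the scraper's place. Origin: centre of its underside. Axes at yaw 0: x away from the robot, y to the robot's left, z up.
- scraper_grip (a point): Centre of the handle of the scraper block (wood, rubber sole, 0.16 kg), standing on the bench; the point is 49 mm above its underside. Base 30 (x) x 90 (y) x 26 mm high, on it the handle 22 (x) x 46 (y) x 46 mm; total height 72 mm. z up; it sweeps with its broad side, moving along its own x, either way round.
- cover0 (a joint): Angle of the cover of the rightmost (y = -99) well, rad: 0 shut, 1.65 to 1.95 standing open, leaning away from the robot. Dark plastic plate 70 long x 62 wide x 5 mm, 30 g, hinged along the case's far wall, opening upward: open, its front edge is at the top. A 20 mm deep tab hangs from its front edge. Shut, its top lies 29 mm above the bench.
- cover1 (a joint): Angle of the cover of the second from right (y = -33) well, rad: 0 shut, 1.65 to 1.95 standing open, leaning away from the robot. Dark plastic plate 70 long x 62 wide x 5 mm, 30 g, hinged along the case's far wall, opening upward: open, its front edge is at the top. A 20 mm deep tab hangs from its front edge. Shut, its top lies 29 mm above the bench.
- cover2 (a joint): Angle of the cover of the second from left (y = +33) well, rad: 0 shut, 1.65 to 1.95 standing open, leaning away from the robot. Dark plastic plate 70 long x 62 wide x 5 mm, 30 g, hinged along the case's far wall, opening upward: open, its front edge is at the top. A 20 mm deep tab hangs from its front edge. Shut, its top lies 29 mm above the bench.
- cover3 (a joint): Angle of the cover of the leftmost (y = +99) well, rad: 0 shut, 1.65 to 1.95 standing open, leaning away from the robot. Dark plastic plate 70 long x 62 wide x 5 mm, 30 g, hinged along the case's far wall, opening upward: open, its front edge is at the top. A 20 mm deep tab hangs from its front edge. Shut, its top lies 29 mm above the bench.
- tin0_mid (a point): Centre (8 mm up) of a small round aluminium parts tin with a twist cap, 35 mm diameter, 16 mm high, 40 g, standing on the bench. Two to four are present (None: absent, or held).
- tin1_mid (a point): Centre (8 mm up) of a small round aluminium parts tin with a twist cap, 35 mm diameter, 16 mm high, 40 g, standing on the bench. Two to four are present (None: absent, or held).
- tin2_mid (a point): Centre (8 mm up) of a small round aluminium parts tin with a twist cap, 35 mm diameter, 16 mm high, 40 g, standing on the bench. Two to four are present (None: absent, or held).
- tin3_mid (a point): Centre (8 mm up) of a small round aluminium parts tin with a twist cap, 35 mm diameter, 16 mm high, 40 g, standing on the bench. Two to four are present (None: absent, or held).
- chip0_mid (a point): Centre of a loose brass chip (offcut), 16 x 12 x 8 mm high, 13 g, lying on the plate. Three to five are present (None: absent).
- chip1_mid (a point): Centre of a loose brass chip (offcut), 16 x 12 x 8 mm high, 13 g, lying on the plate. Three to five are present (None: absent).
- chip2_mid (a point): Centre of a loose brass chip (offcut), 16 x 12 x 8 mm high, 13 g, lying on the plate. Three to five are present (None: absent).
- chip3_mid (a point): Centre of a loose brass chip (offcut), 16 x 12 x 8 mm high, 13 g, lying on the plate. Three to five are present (None: absent).
- chip4_mid (a point): Centre of a loose brass chip (offcut), 16 x 12 x 8 mm high, 13 g, lying on the plate. Three to five are present (None: absent).
- dish: Bystander, leave alone: ceramic dish, 84 mm across, 22 mm high. Origin at its underside.
- tweezers: Bystander, leave alone: steel tweezers, 120 mm long, 8 mm wide, lying flat. Origin at its underside.
- holder: Bystander, leave alone: blue plastic watch holder, round, 48 mm across, 18 mm high. Origin at its underside.
- screwdriver: Bystander, leave alone: black-handled screwdriver, 150 mm, lying. Origin at its underside.
- bigtin: Bystander, leave alone: large aluminium tin, 74 mm across, 36 mm high, not one of the tins to put away. Origin at its underside.
Mind the look-alikes: they are no part of the job. Leave any orange or pink look-alike of the part that bears tin3_mid alone.

How it is judged (in metres and radians):
On the way, in this order (a step that is already met when the one before it is completed fails the run):
1. every chip lies in the chip tray (x of chip0_mid in the frame of station between 0.065 and 0.123 m and y of chip0_mid in the frame of station between -0.076 and 0.076 m and z of each of chip0_mid, chip1_mid, chip2_mid, chip3_mid, chip4_mid in the frame of station below 0.03 m and x of chip1_mid in the frame of station between 0.065 and 0.123 m and y of chip1_mid in the frame of station between -0.076 and 0.076 m and x of chip2_mid in the frame of station between 0.065 and 0.123 m and y of chip2_mid in the frame of station between -0.076 and 0.076 m and x of chip3_mid in the frame of station between 0.065 and 0.123 m and y of chip3_mid in the frame of station between -0.076 and 0.076 m and x of chip4_mid in the frame of station between 0.065 and 0.123 m and y of chip4_mid in the frame of station between -0.076 and 0.076 m), for 0.2 s.
2. every tin lies in a well of its own, and all four covers are held shut (x of tin0_mid in the frame of case between -0.031 and 0.031 m and y of tin0_mid in the frame of case between -0.131 and 0.131 m and z of each of tin0_mid, tin1_mid, tin2_mid, tin3_mid in the frame of case below 0.02 m and x of tin1_mid in the frame of case between -0.031 and 0.031 m and y of tin1_mid in the frame of case between -0.131 and 0.131 m and x of tin2_mid in the frame of case between -0.031 and 0.031 m and y of tin2_mid in the frame of case between -0.131 and 0.131 m and x of tin3_mid in the frame of case between -0.031 and 0.031 m and y of tin3_mid in the frame of case between -0.131 and 0.131 m and horizontal distance between tin0_mid and tin1_mid above 0.045 m and horizontal distance between each of tin0_mid, tin1_mid and tin2_mid above 0.045 m and horizontal distance between each of tin0_mid, tin1_mid, tin2_mid and tin3_mid above 0.045 m and value of joint each of cover0, cover1, cover2, cover3 below 0.06 rad), for 0.5 s.
At the end, for the whole second after the job is handed in: Every chip lies in the tray (centre under 30 mm up, past the plate's far edge); every tin lies in the case, one to a well, centre under 20 mm up; all covers stay shut below 0.06 rad; the scraper stands upright (within 0.15 rad), at rest, its centre over the mat (all of step 1 and all of step 2 and x of scraper_grip in the frame of mat between -0.04 and 0.04 m and y of scraper_grip in the frame of mat between -0.065 and 0.065 m and z of scraper_grip in the frame of mat between 0.045 and 0.062 m and angle between scraper_grip's own z axis and vertical below 0.15 rad); the robot touches nothing.
It fails at once if a finger presses on a chip (over 1 N) (contact force between the fingers and chip0 above 1 N or contact force between the fingers and chip1 above 1 N or contact force between the fingers and chip2 above 1 N or contact force between the fingers and chip3 above 1 N or contact force between the fingers and chip4 above 1 N).
It fails at once if a bystander (dish, tweezers, watch holder, screwdriver, large tin) is moved more than 30 mm (distance of any of dish, tweezers, holder, screwdriver, bigtin from where it was at the start of the episode above 0.03 m).
Of tin0, tin1, tin2, tin3 only 2 to 4 are there at a start; the rules pass over those that are not, and their reading is None.
Of chip0, chip1, chip2, chip3, chip4 only 3 to 5 are there at a start; the rules pass over those that are not, and their reading is None.
At some moment in a run one of tin0, tin1, tin2, tin3 may be knocked a few centimetres aside while the robot is not near it.
It also fails if it takes over 210 s, if anything falls off the work surface, if the arm or the gripper's body presses on something with over 40 N, if the wrist force passes 120 N, or if a joint passes its speed limit or range.

## Working session

There is one attempt and no reset: what is moved stays moved. The work goes in short steps, Python scripts to look and compute and a tool call to move; the robot and the scene stay as the last step left them, time stands still between calls to the robot, and variables do not carry over. Pictures are saved under pics/ and viewed, about 12 in all and at most 16, crops included, and the job is handed in when it is done.

Besides the shell and the picture viewer there is one more tool, called after "Call:" as name(argument=value, ...) on one line, values as JSON. move_arm: Moves the arm, as the interface text tells. Its arguments: {"type":"object","properties":{"deltas":{"type":"array","items":{"type":"object","properties":{"slide":{"type":"array","items":{"type":"number"}},"turn":{"type":"number"},"hand":{"type":"number"}}}},"grip_force":{"type":"number"}},"required":["deltas"]}

```bash
mkdir -p pics; ls
cat > h.py <<'E'
import numpy as np, cv2
from cell import env
def ray(p,px):
    r,c=px; K=np.array(p['mtx']); T=np.array(p['T'])
    d=np.linalg.inv(K)@[c,r,1]; d=T[:3,:3]@np.array([d[0],-d[1],-d[2]]); return T[:3,3],d
def at(p,px,z):
    o,d=ray(p,px); return o+d*(z-o[2])/d[2]
def proj(p,X):
    T=np.array(p['T']); x=T[:3,:3].T@(np.array(X,float)-T[:3,3]); x=np.array([x[0],-x[1],-x[2]]); u=np.array(p['mtx'])@x; return u[1]/u[2],u[0]/u[2]
def tri(p1,a,p2,b):
    o1,d1=ray(p1,a);o2,d2=ray(p2,b)
    s=np.linalg.lstsq(np.c_[d1,-d2],o2-o1,rcond=None)[0]
    A,B=o1+s[0]*d1,o2+s[1]*d2
    return (A+B)/2,np.linalg.norm(A-B)
E
python3 - <<'E'
from h import *
np.set_printoptions(precision=3,suppress=True)
print(env.get_state())
ps={}
for n in('scene','top'):
    p=env.get_image(n);ps[n]=p;cv2.imwrite(f'pics/{n}0.png',p['img']);print(n,p['mtx'],p['T'],[k for k in p])
Z=dict(station=0,station_tray=.006,case=0,case_hinge=.024,mat=0,scraper_grip=.049,tin0_mid=.008,chip0_mid=.044,dish=0,tweezers=0,holder=0,screwdriver=0,bigtin=0)
for t,z in Z.items():
    for n,p in ps.items():
        for r in env.pinpoint(p,t)[:7]: print(t,n,np.round(r['pixel']),round(r['conf'],2),at(p,r['pixel'],z)[:2], {k:v for k,v in r.items() if k not in('pixel','conf')})
E
```

```text
pics
{'time_s': 0.0, 'q': array([-68.136,  23.601,  -0.728,  91.504,   0.322,  64.989,  -4.71 ]), 'joint_vel': array([ 0.094,  0.154, -0.039, -0.005, -0.049, -0.022, -0.033]), 'joint_efforts': array([  0.   , -60.061,   0.683, -29.94 ,   0.014,   0.011,  -0.   ]), 'ee_pos': array([0.272, 0.562, 0.23 ]), 'orientation': array([179.992,   0.092,  64.23 ]), 'wrist_force': array([ 0.112,  0.05 , -0.203]), 'wrist_torque': array([-0.009,  0.014, -0.046]), 'finger_gap': 1.0009451100200915}
scene [[381.953   0.    315.942]
 [  0.    381.953 200.83 ]
 [  0.      0.      1.   ]] [[-0.728 -0.513  0.455  1.017]
 [ 0.685 -0.557  0.469  0.393]
 [ 0.013  0.653  0.757  0.783]
 [ 0.     0.     0.     1.   ]] ['img', 'mtx', 'T', 'shot']
top [[388.154   0.    317.765]
 [  0.    388.154 203.455]
 [  0.      0.      1.   ]] [[-0.021  0.995 -0.094  0.503]
 [-1.    -0.022 -0.009 -0.069]
 [-0.011  0.094  0.996  0.898]
 [ 0.     0.     0.     1.   ]] ['img', 'mtx', 'T', 'shot']
station scene [282. 396.] 0.84 [0.579 0.212] {}
station top [207. 198.] 0.82 [0.585 0.218] {}
station top [183. 287.] 0.69 [0.637 0.0
[... 794 characters left out ...]
e [253. 262.] 0.57 [ 0.756 -0.058] {}
dish top [136. 315.] 0.95 [ 0.749 -0.057] {}
dish top [206. 200.] 0.37 [0.589 0.213] {}
tweezers scene [232. 360.] 0.76 [0.536 0.062] {}
tweezers top [133. 274.] 0.73 [0.757 0.04 ] {}
tweezers top [228. 268.] 0.68 [0.533 0.056] {}
tweezers top [136. 313.] 0.58 [ 0.748 -0.052] {}
tweezers top [290. 182.] 0.31 [0.396 0.253] {}
holder scene [287. 289.] 0.68 [0.767 0.055] {}
holder top [133. 274.] 0.9 [0.757 0.039] {}
holder top [206. 200.] 0.67 [0.587 0.214] {}
screwdriver scene [215. 237.] 0.93 [ 0.732 -0.196] {}
screwdriver top [142. 372.] 0.55 [ 0.731 -0.191] {}
bigtin scene [231. 362.] 0.73 [0.531 0.061] {}
bigtin top [267. 468.] 0.57 [ 0.435 -0.4  ] {}
```

```bash
python3 -c "
import cv2
for n in('scene','top'):
  i=cv2.imread(f'pics/{n}0.png');cv2.imwrite(f'pics/{n}0b.png',cv2.resize(i,(800,500),interpolation=cv2.INTER_CUBIC))"
```

```text
(no output)
```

View pics/scene0b.png

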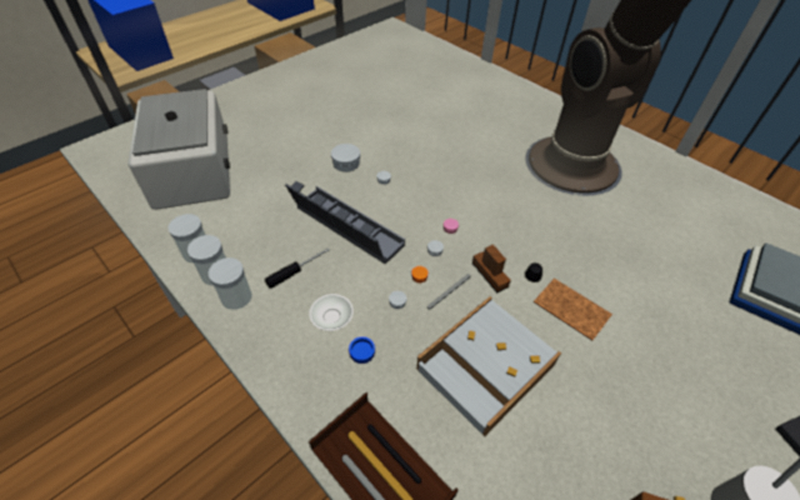

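View pics/top0b.png

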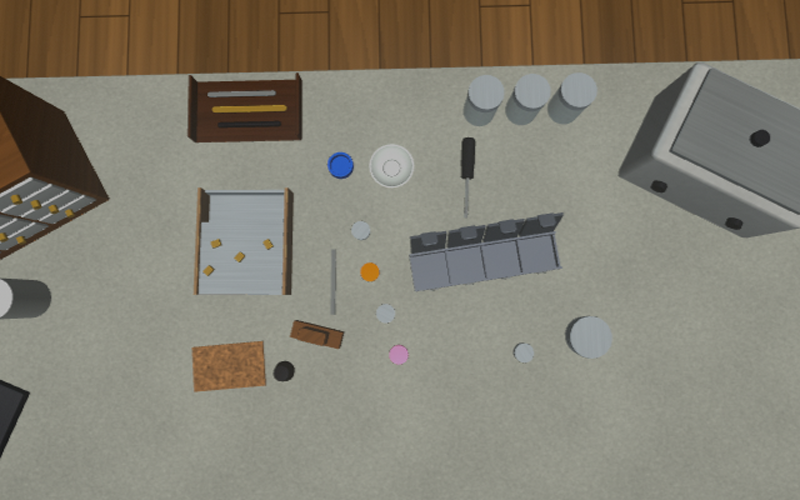

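The scene view shows the station with 4 chips near (500,350), the scraper (490,268), the mat (572,308), the case (350,220) and the silver small tins at (384,177), (435,248) and (398,299). In the top view the silver tins are at (361,230), (385,313) and (524,352). The orange (370,272) and pink (398,354) discs are look-alikes, and the large tin at (590,337) is a bystander.

Run:
```python
from h import *
np.set_printoptions(precision=4,suppress=True)
ps={n:env.get_image(n) for n in('scene','top')}
import pickle; pickle.dump(ps,open('ps0.pkl','wb'))
for t in ('station','case','mat','scraper_grip','tin0_mid','chip0_mid','cover0','tweezers'):
    for n,p in ps.items():
        for r in env.masks_of(p,t)[:6]:
            m=r['pixels'].astype(np.uint8); pts=cv2.findNonZero(m)
            if pts is None: continue
            rc=cv2.minAreaRect(pts); M=cv2.moments(m,True)
            print(t,n,round(r['conf'],2),'n',len(pts),'cen rc',round(M['m01']/M['m00'],1),round(M['m10']/M['m00'],1),'box',np.round(cv2.boxPoints(rc)[:,::-1],0).astype(int).tolist())
# disc blobs: silver tins by hough-ish; chips by colour
for n,p in ps.items():
    hsv=cv2.cvtColor(p['img'],cv2.COLOR_BGR2HSV)
    m=cv2.inRange(hsv,(15,110,90),(35,255,255))
    k,l,s,c=cv2.connectedComponentsWithStats(m)
    for i in range(1,k):
        if s[i,4]>8: print('brass',n,s[i,4],c[i][::-1],at(p,c[i][::-1],.044)[:2])
t=ps['top']['img'];s=ps['scene']['img']
a=cv2.resize(t[140:310,140:300],None,fx=2.4,fy=2.4,interpolation=cv2.INTER_CUBIC)
b=cv2.resize(t[160:300,270:500],None,fx=2.4,fy=2.4,interpolation=cv2.INTER_CUBIC)
cv2.imwrite('pics/a.png',cv2.resize(t[140:310,145:300],None,fx=3.5,fy=3.5,interpolation=cv2.INTER_CUBIC))
cv2.imwrite('pics/b.png',cv2.resize(t[160:300,270:490],None,fx=3.6,fy=3.6,interpolation=cv2.INTER_CUBIC))
```

```text
station scene 0.93 n 6656 cen rc 291.2 387.8 box [[291, 327], [226, 391], [284, 450], [349, 387]]
station scene 0.2 n 2297 cen rc 177.6 277.8 box [[161, 221], [138, 234], [191, 326], [214, 313]]
station top 0.74 n 6204 cen rc 193.4 195.2 box [[151, 156], [151, 234], [235, 234], [235, 156]]
case scene 0.65 n 2212 cen rc 177.5 277.6 box [[158, 221], [137, 234], [192, 326], [213, 313]]
case top 0.69 n 5471 cen rc 201.5 387.4 box [[187, 323], [168, 449], [216, 456], [234, 330]]
mat scene 0.94 n 1528 cen rc 246.7 457.8 box [[242, 425], [218, 441], [251, 489], [274, 474]]
mat scene 0.19 n 282 cen rc 177.7 273.5 box [[169, 262], [165, 276], [191, 285], [195, 271]]
mat scene 0.18 n 198 cen rc 164.6 254.7 box [[158, 245], [154, 258], [178, 265], [181, 252]]
mat top 0.95 n 2065 cen rc 292.7 182.5 box [[277, 152], [272, 210], [308, 213], [313, 155]]
scraper_grip scene 0.69 n 728 cen rc 214.1 393.0 box [[207, 374], [192, 393], [221, 416], [236, 397]]
scraper_grip top 0.91 n 622 cen rc 267.3 253.3 box [[270, 231], [255, 235], [265, 275], [280, 272]]
scraper_grip top 0.29 n 436 cen rc 193.5 342.2 
[... 8078 characters left out ...]
91.1429] [0.4265 0.218 ]
brass top 14 [276.6429 199.2857] [0.4291 0.2002]
brass top 14 [282.9286 155.3571] [0.4175 0.2961]
brass top 16 [286.4375 165.9375] [0.4095 0.2728]
brass top 46 [290.3913 193.7391] [0.3999 0.2121]
brass top 11 [290.6364 157.0909] [0.4009 0.292 ]
brass top 22 [294.5909 179.4545] [0.3915 0.2431]
brass top 13 [293.1538 169.    ] [0.395  0.2659]
brass top 9 [298.7778 162.2222] [0.3833 0.2805]
brass top 10 [298.6 190.6] [0.3825 0.2187]
brass top 14 [301.8571 169.4286] [0.3764 0.2647]
brass top 12 [298.9167 207.1667] [0.3811 0.1827]
brass top 9 [304.6667 157.3333] [0.371  0.2909]
brass top 17 [305.1765 190.4706] [0.3685 0.2189]
brass top 13 [306.9231 186.2308] [0.365 0.228]
```

View pics/a.png

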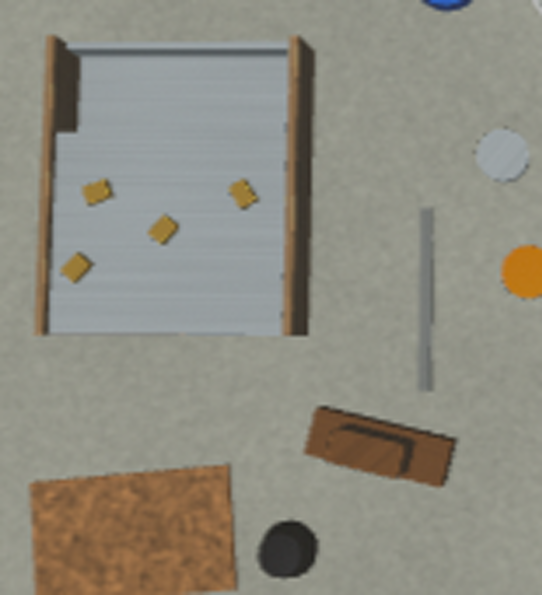

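View pics/b.png

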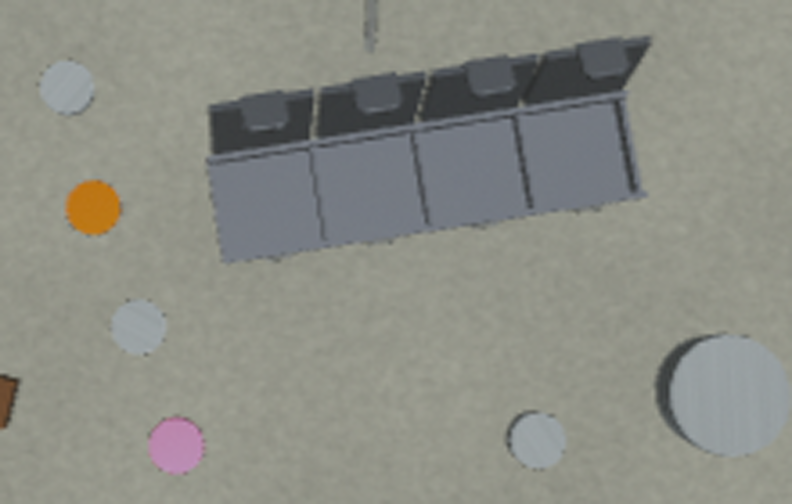

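Crop a shows the station (plate near edge at row 333, boards at columns 42 and 297), the 4 chips, the scraper base corners (318,406), (456,437), (443,487), (305,453), the mat and the tweezers. Crop b shows the case near edge (222,262)–(645,196), and the silver tins at (67,87), (138,327) and (537,440). Those are the targets: plain aluminium, 35 mm. The orange and pink discs are not, and the big tin at (730,396) is too large.

Run:
```python
from h import *
import pickle
np.set_printoptions(precision=4,suppress=True)
ps=pickle.load(open('ps0.pkl','rb'));p=ps['top'];q=ps['scene']
A=lambda x,y:(140+(y+.5)/3.5-.5,145+(x+.5)/3.5-.5)
B=lambda x,y:(160+(y+.5)/3.6-.5,270+(x+.5)/3.6-.5)
def show(n,f,pts,z):
    P=[at(p,f(*a),z)[:2] for a in pts]; print(n,*P)
    return np.array(P)
def ang(a,b): d=b-a; return np.degrees(np.arctan2(d[1],d[0]))
L=show('Lboard outer .048',A,[(36,333),(48,37)],.048);print(ang(*L))
R=show('Rboard top R edge',A,[(293,333),(300,37)],.048);print(ang(*R))
show('near edge .04',A,[(49,333),(284,333)],.04)
show('farwall top',A,[(68,46),(288,46)],.03)
S=show('scr base',A,[(318,406),(456,437),(443,487),(305,453)],.026);print(S.mean(0),ang(S[1],S[0]),ang(S[2],S[3]))
S=show('scr top',A,[(340,425),(412,440),(404,476),(330,456)],.072)
M=show('mat',A,[(31,483),(229,465),(237,588)],.004);print((M[0]+M[2])/2,ang(M[1],M[0]))
N=show('case near .024',B,[(222,262),(645,196)],.024);print(ang(N[1],N[0]),N.mean(0),np.linalg.norm(N[0]-N[1]))
N=show('case far .024',B,[(208,158),(625,96)],.024);print(ang(N[1],N[0]),N.mean(0),np.linalg.norm(N[0]-N[1]))
T=show('tins .016',B,[(67,87),(138,327),(537,440)],.016)
show('look',B,[(94,208),(177,446)],.016); show('bigtin',B,[(730,396)],.036)
# triangulate
s=lambda x,y:(y*.8,x*.8)
for n,a,b in [('tinA',B(67,87),s(398,298)),('tinB',B(138,327),s(435,247)),('tinC',B(537,440),s(384,177))]:
    X,e=tri(p,a,q,b);print(n,X,e,X-0)
# calibration check: scraper top in scene, mat
ms=env.pinpoint
i=q['img']; c=i[185:370,320:500]
cv2.imwrite('pics/c.png',cv2.resize(c,None,fx=3.2,fy=3.2,interpolation=cv2.INTER_CUBIC))
c=i[120:260,210:400]
cv2.imwrite('pics/d.png',cv2.resize(c,None,fx=4,fy=4,interpolation=cv2.INTER_CUBIC))
```

```text
Lboard outer .048 [0.522  0.2972] [0.7106 0.293 ]
-1.2763609455983551
Rboard top R edge [0.5186 0.1358] [0.7069 0.1315]
-1.3195199554187653
near edge .04 [0.522  0.2924] [0.5189 0.1434]
farwall top [0.7088 0.2875] [0.7054 0.1436]
scr base [0.4722 0.1251] [0.4509 0.0372] [0.4197 0.0457] [0.4427 0.1334]
[0.4464 0.0854] 76.3514181746358 75.2589530558267
scr top [0.4622 0.1016] [0.4524 0.0581] [0.4311 0.0631] [0.4438 0.1076]
mat [0.4254 0.3177] [0.4345 0.1882] [0.3558 0.1826]
[0.3906 0.2501] 93.98551329431072
case near .024 [ 0.5195 -0.09  ] [ 0.555  -0.3549]
97.63733306947786 [ 0.5372 -0.2225] 0.2672372154164984
case far .024 [ 0.5848 -0.0828] [ 0.6182 -0.3457]
97.2387908539435 [ 0.6015 -0.2142] 0.2649682478895508
tins .016 [0.6329 0.0058] [ 0.4801 -0.0366] [ 0.4054 -0.2829]
look [ 0.5554 -0.0102] [ 0.4061 -0.0595]
bigtin [ 0.4316 -0.396 ]
tinA [0.6328 0.0072 0.0109] 0.002567236764917954 [0.6328 0.0072 0.0109]
tinB [ 0.4798 -0.0362  0.0085] 0.00038355710929691736 [ 0.4798 -0.0362  0.0085]
tinC [ 0.4034 -0.2846  0.005 ] 0.0024014260744554053 [ 0.4034 -0.2846  0.005 ]
```

View pics/c.png

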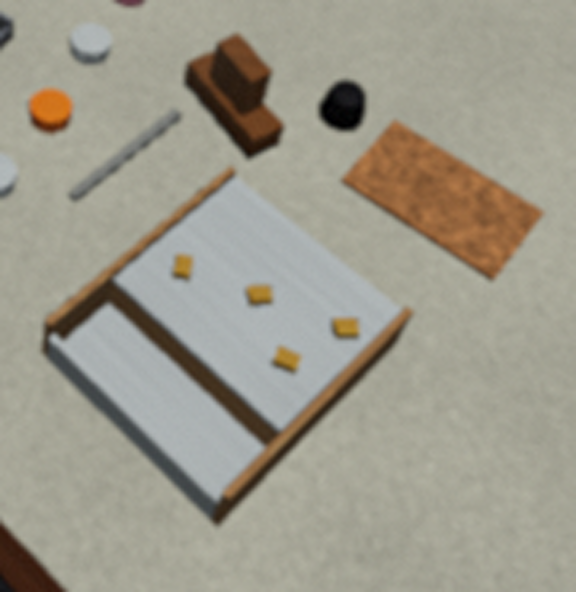

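View pics/d.png

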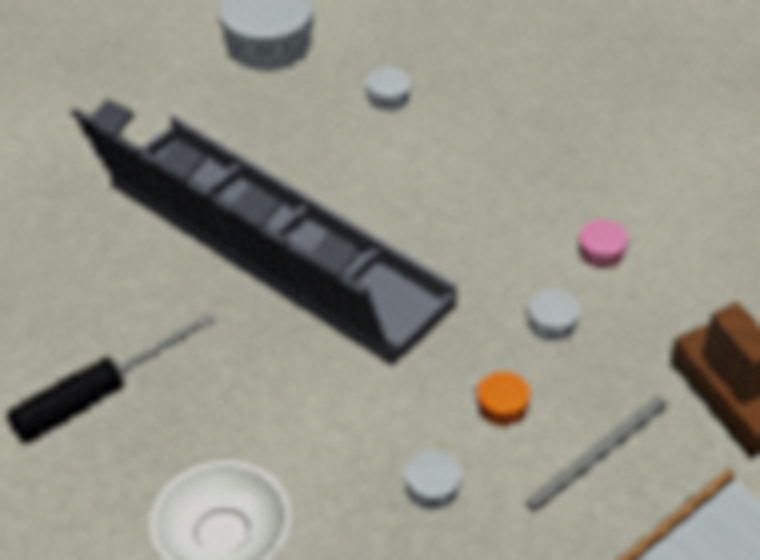

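Both views agree. Tin heights come out at 5–11 mm against the stated 8–16 mm, which is within calibration error. Scraper: grip at about (0.447, 0.085), yaw −14°. Next I move above it.

Call:
move_arm(deltas=[{"slide": [1.6, -4.3, 0], "turn": -0.125, "hand": 100}, {"slide": [1.6, -4.3, 0], "turn": -0.125, "hand": 100}, {"slide": [1.6, -4.3, 0], "turn": -0.125, "hand": 100}, {"slide": [1.6, -4.3, 0], "turn": -0.125, "hand": 100}, {"slide": [1.6, -4.3, 0], "turn": -0.125, "hand": 100}])

```text
time_s: 2.8
ee_pos: [0.3486, 0.3472, 0.2301]
orientation: [-179.8, -0.1, 27.8]
wrist_force: [0.7, -0.4, 0.5]
finger_gap: 1.003
```

Call:
move_arm(deltas=[{"slide": [1.6, -4.3, 0], "turn": -0.125, "hand": 100}, {"slide": [1.6, -4.3, 0], "turn": -0.125, "hand": 100}, {"slide": [1.6, -4.3, 0], "turn": -0.125, "hand": 100}, {"slide": [1.6, -4.3, 0], "turn": -0.125, "hand": 100}, {"slide": [0, 0, 0], "turn": 0, "hand": 100}])

```text
time_s: 3.3
ee_pos: [0.4161, 0.1622, 0.2319]
orientation: [-179.6, -0.3, -2.7]
wrist_force: [0.1, 0.6, -0.2]
finger_gap: 1.001
```

Call:
move_arm(deltas=[{"slide": [1.55, -3.85, -2], "turn": -0.1, "hand": 100}, {"slide": [1.55, -3.85, -2], "turn": -0.1, "hand": 100}, {"slide": [0, 0, -4], "turn": 0, "hand": 100}, {"slide": [0, 0, -4], "turn": 0, "hand": 100}, {"slide": [0, 0, 0], "turn": 0, "hand": 100}])

```text
time_s: 3.8
ee_pos: [0.4502, 0.0843, 0.1124]
orientation: [-179.3, -0.8, -14.6]
wrist_force: [-0.1, -0.1, 0.5]
finger_gap: 1.003
```

Run:
```python
from h import *
s=env.get_state();print(s['ee_pos'],s['orientation'],s['q'])
```

```text
[0.45024434 0.08426481 0.11235131] [-179.26464919   -0.79537269  -14.6332014 ] [-37.43539196  16.44267725  24.87708968 123.27484799 -10.83561147
  41.19041504 -20.01903235]
```

Call:
move_arm(deltas=[{"slide": [-0.2, 0.05, -3.9], "turn": 0, "hand": 100}, {"slide": [-0.1, 0, -3.0], "turn": 0, "hand": 100}, {"slide": [0, 0, -0.9], "turn": 0, "hand": 100}, {"slide": [0, 0, 0], "turn": 0, "hand": 15}, {"slide": [0, 0, 0], "turn": 0, "hand": 15}], grip_force=60)

```text
time_s: 4.3
ee_pos: [0.4518, 0.0889, 0.0388]
orientation: [-178.9, -1.1, -14.4]
wrist_force: [0.1, 0.5, 0.3]
finger_gap: 0.691
```

Call:
move_arm(deltas=[{"slide": [0, 0, 0], "turn": 0, "hand": 15}, {"slide": [0, 0, 0], "turn": 0, "hand": 15}, {"slide": [0, 0, 0], "turn": 0, "hand": 15}, {"slide": [0, 0, 0], "turn": 0, "hand": 15}, {"slide": [0, 0, 0], "turn": 0, "hand": 15}])

```text
time_s: 4.8
ee_pos: [0.4546, 0.0904, 0.0435]
orientation: [-178.6, -1.4, -14.3]
wrist_force: [-0.0, -0.3, -1.5]
finger_gap: 0.247
```

Call:
move_arm(deltas=[{"slide": [0, 0, 4], "turn": 0, "hand": 15}, {"slide": [0, 0, 4], "turn": 0, "hand": 15}, {"slide": [0.5, 2.5, 1.5], "turn": 0.04, "hand": 15}, {"slide": [2, 4, 0], "turn": 0.06, "hand": 15}, {"slide": [2, 4, 0], "turn": 0.06, "hand": 15}])

```text
time_s: 5.3
ee_pos: [0.4971, 0.1913, 0.1419]
orientation: [-178.9, -1.2, -5.5]
wrist_force: [0.7, -0.4, -1.8]
finger_gap: 0.252
```

Call:
move_arm(deltas=[{"slide": [1.5, 3, 0], "turn": 0.06, "hand": 15}, {"slide": [1, 1.2, 0], "turn": 0, "hand": 15}, {"slide": [0, 0, 0], "turn": 0, "hand": 15}, {"slide": [0, 0, 0], "turn": 0, "hand": 15}, {"slide": [0, 0, 0], "turn": 0, "hand": 15}])

```text
time_s: 5.8
ee_pos: [0.5227, 0.2404, 0.1408]
orientation: [-178.8, -1.1, -1.4]
wrist_force: [0.1, -0.7, -2.2]
finger_gap: 0.244
```

Run:
```python
from h import *
p=env.get_image('scene')
cv2.imwrite('pics/e.png',cv2.resize(p['img'][130:330,290:490],None,fx=2.8,fy=2.8,interpolation=cv2.INTER_CUBIC))
s=env.get_state();print(s['ee_pos'],s['orientation'],s['wrist_force'],s['finger_gap'])
```

```text
[0.5225685  0.24008204 0.14080802] [-178.84993305   -1.11010424   -1.4666658 ] [-0.23594746 -0.07690464 -1.20290594] 0.24765960989292057
```

View pics/e.png

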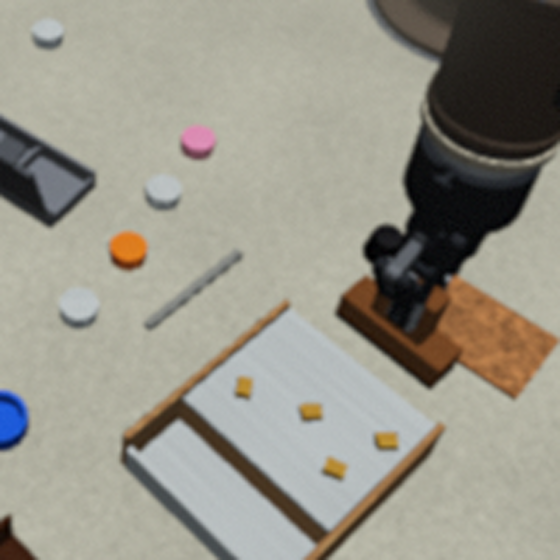

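The scraper hangs upright in the jaws. Its front lower corners are at about (340,317) and (430,385) in the crop, and the 4 chips are unmoved.

Run:
```python
from h import *
import pickle
q=pickle.load(open('ps0.pkl','rb'))['scene']
f=lambda x,y:(130+(y+.5)/2.8-.5,290+(x+.5)/2.8-.5)
for z in(.097,.101): print(z,[at(q,f(*a),z)[:2].round(4) for a in[(339,317),(431,386)]])
```

```text
0.097 [array([0.5356, 0.1961]), array([0.535 , 0.2805])]
0.101 [array([0.5384, 0.1972]), array([0.5378, 0.2811])]
```

Call:
move_arm(deltas=[{"slide": [0.4, 0.2, -2], "turn": 0, "hand": 15}, {"slide": [0.3, 0, -2], "turn": 0, "hand": 15}, {"slide": [0, 0, -1], "turn": 0, "hand": 15}, {"slide": [0, 0, 0], "turn": 0, "hand": 15}, {"slide": [0, 0, 0], "turn": 0, "hand": 15}])

```text
time_s: 6.35
ee_pos: [0.529, 0.2378, 0.0911]
orientation: [-178.8, -1.1, -1.8]
wrist_force: [-0.1, -0.3, -0.8]
finger_gap: 0.249
```

Call:
move_arm(deltas=[{"slide": [0, 0, -0.2], "turn": 0, "hand": 15}, {"slide": [0, 0, -0.1], "turn": 0, "hand": 15}, {"slide": [0, 0, -0.1], "turn": 0, "hand": 15}, {"slide": [0, 0, 0], "turn": 0, "hand": 15}, {"slide": [0, 0, 0], "turn": 0, "hand": 15}])

```text
time_s: 6.85
ee_pos: [0.5299, 0.2382, 0.0895]
orientation: [-178.7, -1.3, -1.8]
wrist_force: [-0.2, -0.4, -0.6]
finger_gap: 0.251
```

Call:
move_arm(deltas=[{"slide": [0, 0.4, -0.3], "turn": 0.005, "hand": 15}, {"slide": [0, 0.1, -0.3], "turn": 0, "hand": 15}, {"slide": [0, 0, -0.2], "turn": 0, "hand": 15}, {"slide": [0, 0, 0], "turn": 0, "hand": 15}, {"slide": [0, 0, 0], "turn": 0, "hand": 15}])

```text
time_s: 7.35
ee_pos: [0.5304, 0.244, 0.0823]
orientation: [-178.7, -1.3, -1.5]
wrist_force: [-0.2, 0.3, -0.6]
finger_gap: 0.246
```

Run:
```python
from h import *
p=env.get_image('scene')
cv2.imwrite('pics/f.png',cv2.resize(p['img'][170:330,330:490],None,fx=3.5,fy=3.5,interpolation=cv2.INTER_CUBIC))
s=env.get_state();print(s['ee_pos'],s['orientation'],s['wrist_force'],s['wrist_torque'])
```

```text
[0.53038578 0.244043   0.08231299] [-178.65853677   -1.35145533   -1.48041184] [-1.22093052 -0.73141585  2.80816485] [-0.1376797   0.26592436  0.0398138 ]
```

View pics/f.png

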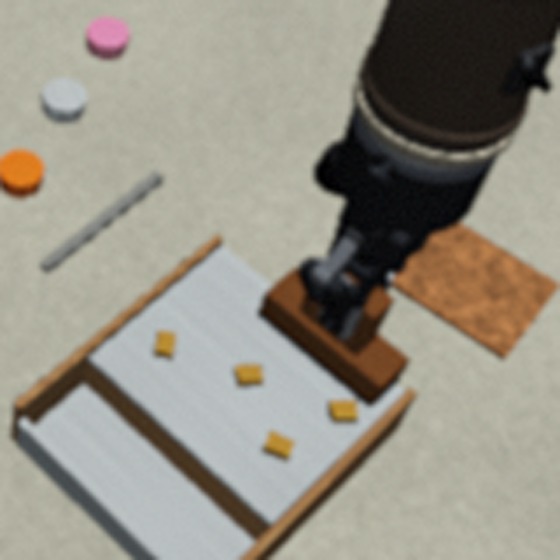

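Call:
move_arm(deltas=[{"slide": [1.2, -0.03, 0.1], "turn": 0, "hand": 15}, {"slide": [1.5, -0.03, 0], "turn": 0, "hand": 15}, {"slide": [1.5, -0.03, 0], "turn": 0, "hand": 15}, {"slide": [1.5, -0.03, 0], "turn": 0, "hand": 15}, {"slide": [1.5, -0.03, 0], "turn": 0, "hand": 15}])

```text
time_s: 7.9
ee_pos: [0.6043, 0.2434, 0.0823]
orientation: [-178.7, -1.2, -1.3]
wrist_force: [-4.4, 0.2, 5.7]
finger_gap: 0.248
```

Call:
move_arm(deltas=[{"slide": [1.5, -0.05, 0.05], "turn": 0, "hand": 15}, {"slide": [1.4, -0.05, 0], "turn": 0, "hand": 15}, {"slide": [1.2, -0.05, 0], "turn": 0, "hand": 15}, {"slide": [0.6, 0, 0], "turn": 0, "hand": 15}, {"slide": [0, 0, 0], "turn": 0, "hand": 15}])

```text
time_s: 8.4
ee_pos: [0.6566, 0.2415, 0.0824]
orientation: [-178.6, -1.2, -1.4]
wrist_force: [-1.4, -0.6, 3.6]
finger_gap: 0.244
```

Run:
```python
from h import *
p=env.get_image('scene')
cv2.imwrite('pics/g.png',cv2.resize(p['img'][190:350,320:480],None,fx=3.5,fy=3.5,interpolation=cv2.INTER_CUBIC))
s=env.get_state();print(s['ee_pos'],s['orientation'],s['wrist_force'],s['wrist_torque'])
```

```text
[0.6564795  0.24145855 0.08241792] [-178.64628796   -1.22511696   -1.37861175] [ 0.62902763 -0.30334842  0.70098846] [-0.08270828 -0.26438081  0.05091055]
```

View pics/g.png

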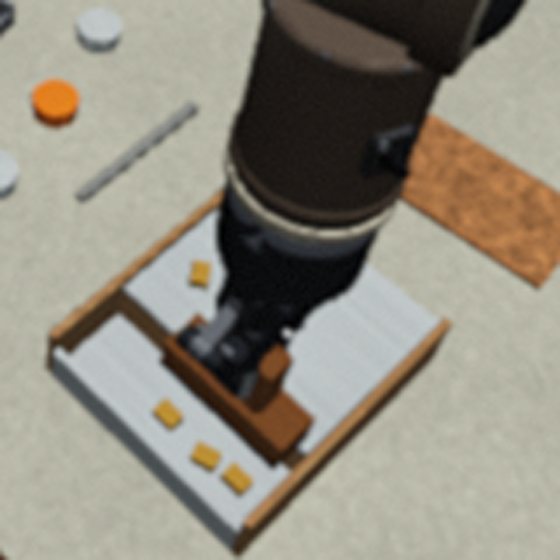

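Three chips are in the tray and one is left at (200,272) in the crop. Next is the second sweep, on the right-hand side.

Call:
move_arm(deltas=[{"slide": [0, 0, 3], "turn": 0, "hand": 15}, {"slide": [-2, -1, 1], "turn": 0, "hand": 15}, {"slide": [-3, -1.5, 0], "turn": 0, "hand": 15}, {"slide": [-3, -1.5, 0], "turn": 0, "hand": 15}, {"slide": [-2.5, -0.9, 0], "turn": 0, "hand": 15}])

```text
time_s: 8.95
ee_pos: [0.5492, 0.1918, 0.1202]
orientation: [-178.7, -1.3, -1.3]
wrist_force: [-0.1, 0.1, -0.9]
finger_gap: 0.25
```

Call:
move_arm(deltas=[{"slide": [0, 0, 0], "turn": 0, "hand": 15}, {"slide": [0, 0, 0], "turn": 0, "hand": 15}, {"slide": [0, 0, -2], "turn": 0, "hand": 15}, {"slide": [0, 0, -1], "turn": 0, "hand": 15}, {"slide": [0, 0, 0], "turn": 0, "hand": 15}])

```text
time_s: 9.45
ee_pos: [0.5475, 0.1921, 0.0895]
orientation: [-178.7, -1.3, -1.2]
wrist_force: [-0.6, -0.6, -1.3]
finger_gap: 0.25
```

Call:
move_arm(deltas=[{"slide": [0, 0, -0.4], "turn": 0, "hand": 15}, {"slide": [0, 0, -0.3], "turn": 0, "hand": 15}, {"slide": [0.5, 0, 0], "turn": 0, "hand": 15}, {"slide": [1.3, -0.03, 0], "turn": 0, "hand": 15}, {"slide": [1.4, -0.03, 0], "turn": 0, "hand": 15}])

```text
time_s: 9.95
ee_pos: [0.581, 0.1923, 0.083]
orientation: [-178.7, -1.3, -1.1]
wrist_force: [0.5, -0.1, -1.1]
finger_gap: 0.25
```

Call:
move_arm(deltas=[{"slide": [1.4, -0.03, 0], "turn": 0, "hand": 15}, {"slide": [1.4, -0.03, 0], "turn": 0, "hand": 15}, {"slide": [1.4, -0.03, 0], "turn": 0, "hand": 15}, {"slide": [1.4, -0.05, 0], "turn": 0, "hand": 15}, {"slide": [1.2, -0.05, 0], "turn": 0, "hand": 15}])

```text
time_s: 10.45
ee_pos: [0.6544, 0.1901, 0.0841]
orientation: [-178.7, -1.5, -1.1]
wrist_force: [0.5, -0.3, -2.5]
finger_gap: 0.247
```

Call:
move_arm(deltas=[{"slide": [0.2, 0, 0], "turn": 0, "hand": 15}, {"slide": [0, 0, 3], "turn": 0, "hand": 15}, {"slide": [-4, 0.8, 2], "turn": 0, "hand": 15}, {"slide": [-4.5, 1, 0], "turn": 0, "hand": 15}, {"slide": [-4.5, 1, 0], "turn": 0, "hand": 15}])

```text
time_s: 10.95
ee_pos: [0.5296, 0.215, 0.1344]
orientation: [-178.8, -1.8, -1.5]
wrist_force: [-0.4, 0.7, -0.5]
finger_gap: 0.248
```

Call:
move_arm(deltas=[{"slide": [-4.5, 1, 0], "turn": 0.02, "hand": 15}, {"slide": [-4.5, 1, 0], "turn": 0.03, "hand": 15}, {"slide": [-3.5, 1, 0], "turn": 0.03, "hand": 15}, {"slide": [0, 0, 0], "turn": 0, "hand": 15}, {"slide": [0, 0, 0], "turn": 0, "hand": 15}])

```text
time_s: 11.45
ee_pos: [0.3926, 0.2469, 0.1356]
orientation: [-178.6, -1.7, 3.6]
wrist_force: [0.7, -0.4, -1.2]
finger_gap: 0.247
```

Run:
```python
from h import *
for n in('scene','top'):
    p=env.get_image(n)
    hsv=cv2.cvtColor(p['img'],cv2.COLOR_BGR2HSV)
    m=cv2.inRange(hsv,(15,110,90),(35,255,255))
    k,l,s,c=cv2.connectedComponentsWithStats(m)
    for i in range(1,k):
        X=at(p,c[i][::-1],.02)[:2]
        if s[i,4]>12 and s[i,4]<70 and .5<X[0]<.75 and .14<X[1]<.32: print(n,s[i,4],c[i][::-1].round(),'z.010',at(p,c[i][::-1],.01)[:2],'z.044',at(p,c[i][::-1],.044)[:2])
s=env.get_state();print(s['ee_pos'],s['orientation'])
cv2.imwrite('pics/h.png',cv2.resize(p['img'][140:310,145:300],None,fx=3.5,fy=3.5,interpolation=cv2.INTER_CUBIC))
```

```text
scene 31 [294. 350.] z.010 [0.68177588 0.16374376] z.044 [0.69651633 0.17384357]
scene 34 [308. 368.] z.010 [0.67887346 0.21210272] z.044 [0.69374164 0.22007419]
scene 37 [320. 378.] z.010 [0.68298166 0.24535954] z.044 [0.69766904 0.25186732]
scene 35 [326. 387.] z.010 [0.67969855 0.26731178] z.044 [0.69453042 0.27285342]
top 13 [157. 159.] z.010 [0.70376014 0.30742754] z.044 [0.6960761  0.29300961]
top 33 [165. 186.] z.010 [0.6829259  0.24381004] z.044 [0.67603973 0.23182839]
top 35 [165. 221.] z.010 [0.68147658 0.16225932] z.044 [0.67464592 0.15340074]
top 34 [167. 177.] z.010 [0.6792644  0.26513695] z.044 [0.67251845 0.25233858]
top 31 [166. 200.] z.010 [0.68014859 0.21033536] z.044 [0.67336879 0.19963566]
top 30 [180. 228.] z.010 [0.64468721 0.14583206] z.044 [0.63926543 0.13760257]
top 23 [202. 157.] z.010 [0.59823003 0.30960457] z.044 [0.59458737 0.29510326]
top 26 [222. 227.] z.010 [0.54964835 0.1480403 ] z.044 [0.54786616 0.13972625]
top 13 [228. 156.] z.010 [0.53831154 0.31143106] z.044 [0.53696351 0.29685982]
[0.39345124 0.24650234 0.13530685] [-178.58335038   -1.68148996    3.53837215]
```

View pics/h.png

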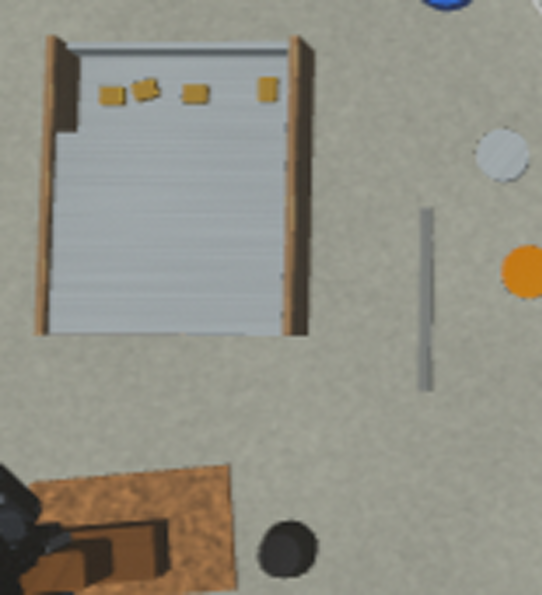

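All four chips are in the tray: the two views agree at z = 10 mm, x about 0.68, and the plate is empty. The scraper hangs over the mat, so I set it down there.

Call:
move_arm(deltas=[{"slide": [-0.1, 0.2, -3], "turn": 0, "hand": 15}, {"slide": [0, 0, -3], "turn": 0, "hand": 15}, {"slide": [0, 0, -1.8], "turn": 0, "hand": 15}, {"slide": [0, 0, 0], "turn": 0, "hand": 15}, {"slide": [0, 0, 0], "turn": 0, "hand": 15}])

```text
time_s: 12.05
ee_pos: [0.4003, 0.2472, 0.056]
orientation: [-178.5, -2.1, 3.0]
wrist_force: [0.5, 0.5, -0.9]
finger_gap: 0.248
```

Call:
move_arm(deltas=[{"slide": [0, 0, -0.5], "turn": 0, "hand": 15}, {"slide": [0, 0, -0.4], "turn": 0, "hand": 15}, {"slide": [0, 0, -0.2], "turn": 0, "hand": 15}, {"slide": [0, 0, -0.2], "turn": 0, "hand": 15}, {"slide": [0, 0, 0], "turn": 0, "hand": 15}])

```text
time_s: 12.55
ee_pos: [0.4035, 0.2484, 0.0471]
orientation: [-178.3, -2.3, 2.9]
wrist_force: [-1.3, -1.0, -1.4]
finger_gap: 0.249
```

Call:
move_arm(deltas=[{"slide": [-0.8, 0, 0], "turn": 0, "hand": 15}, {"slide": [0, 0, -0.1], "turn": 0, "hand": 15}, {"slide": [0, 0, -0.2], "turn": 0, "hand": 15}, {"slide": [0, 0, -0.1], "turn": 0, "hand": 15}, {"slide": [0, 0, 0], "turn": 0, "hand": 15}])

```text
time_s: 13.05
ee_pos: [0.3956, 0.2489, 0.0467]
orientation: [-178.1, -2.4, 2.9]
wrist_force: [0.2, -0.0, -1.1]
finger_gap: 0.242
```

Call:
move_arm(deltas=[{"slide": [0, 0, 0], "turn": 0, "hand": 50}, {"slide": [0, 0, 0], "turn": 0, "hand": 80}, {"slide": [0, 0, 0], "turn": 0, "hand": 100}, {"slide": [0, 0, 0], "turn": 0, "hand": 100}, {"slide": [0, 0, 2], "turn": 0, "hand": 100}])

```text
time_s: 13.55
ee_pos: [0.3945, 0.2486, 0.065]
orientation: [-178.2, -2.3, 2.9]
wrist_force: [0.2, 0.1, 0.3]
finger_gap: 0.999
```

Call:
move_arm(deltas=[{"slide": [0, 0, 4], "turn": 0, "hand": 100}, {"slide": [0, 0, 4], "turn": 0, "hand": 100}, {"slide": [0, 0, 3], "turn": 0, "hand": 100}, {"slide": [0.5, -4, 0], "turn": 0, "hand": 100}, {"slide": [0.5, -4.5, 0], "turn": 0, "hand": 100}])

```text
time_s: 14.05
ee_pos: [0.4048, 0.1672, 0.1804]
orientation: [-178.1, -2.5, 3.5]
wrist_force: [1.6, -1.2, 0.2]
finger_gap: 1.003
```

```bash
cat > tins.py <<'E'
from h import *
def circles(p,zt=.016):
    """silver discs of ~35 mm on the bench, from top view"""
    g=cv2.cvtColor(p['img'],cv2.COLOR_BGR2GRAY); G=cv2.resize(g,None,fx=4,fy=4,interpolation=cv2.INTER_CUBIC)
    c=cv2.HoughCircles(G,cv2.HOUGH_GRADIENT,1,60,param1=120,param2=16,minRadius=26,maxRadius=34)
    out=[]
    if c is None: return out
    for x,y,r in c[0]:
        px=((y+.5)/4-.5,(x+.5)/4-.5); X=at(p,px,zt)
        if .3<X[0]<.75 and -.5<X[1]<.15:
            b=p['img'][int(px[0])-2:int(px[0])+3,int(px[1])-2:int(px[1])+3].reshape(-1,3).mean(0)
            out.append((X[:2].round(4),round(float(r)/4,1),np.round(px,1),b.astype(int)))
    return out
if __name__=='__main__':
    p=env.get_image('top'); 
    for c in circles(p): print(*c)
E
python3 tins.py
python3 - <<'E'
from h import *
s=env.get_state();print(s['ee_pos'],s['orientation'],s['q'])
E
```

```text
[0.3816 0.1459] 8.1 [296.5 227.2] [50 51 51]
[ 0.4068 -0.2817] 6.7 [281.2 418.2] [170 168 161]
[0.40539212 0.15972559 0.18043748] [-178.23851482   -2.45193996    3.10746912] [-49.15358964   6.28881891  23.71939557 123.28936876  -4.32087078
  48.08750898 -19.6741479 ]
```

```bash
cat > track.py <<'E'
from h import *
import pickle,sys
P0=pickle.load(open('ps0.pkl','rb'))['top']
C0={'A':(184.1,288.6),'B':(250.8,308.3),'C':(282.2,419.2)}
def track(p):
    for k,(r,c) in C0.items():
        t=cv2.getRectSubPix(P0['img'],(21,21),(c,r))
        r0,c0=int(r)-45,int(c)-45
        w=p['img'][r0:r0+91,c0:c0+91]
        m=cv2.matchTemplate(w,t,cv2.TM_CCOEFF_NORMED);_,v,_,l=cv2.minMaxLoc(m)
        px=(r0+l[1]+10,c0+l[0]+10); print(k,round(v,2),px,'shift',px[0]-r,px[1]-c,at(p,px,.016)[:2].round(4))
if __name__=='__main__':
    p=env.get_image('top'); track(p)
    s=env.get_state(); print(s['ee_pos'],s['orientation'])
E
python3 track.py
python3 - <<'E'
from h import *
import pickle
ps=pickle.load(open('ps0.pkl','rb'));p=ps['top']
B=lambda x,y:(160+(y+.5)/3.6-.5,270+(x+.5)/3.6-.5)
# cover open angle: find theta whose front edge projects to observed rows
yw=np.radians(7.4);R=np.array([[np.cos(yw),-np.sin(yw)],[np.sin(yw),np.cos(yw)]])
for n,y,px in [('c3',99,(261,98)),('c2',33,(370,80)),('c1',-33,(485,62)),('c0',-99,(595,44))]:
    best=min(np.arange(1.5,2.1,.01),key=lambda th:abs(proj(p,np.r_[R@[.034-.07*np.cos(th),y/1e3]+[.571,-.218],.024+.07*np.sin(th)])[0]-B(*px)[0]))
    print(n,best)
q=ps['scene'];D=lambda x,y:(120+(y+.5)/4-.5,210+(x+.5)/4-.5)
for n,a,d in [('A',(67,87),(433,473)),('B',(138,327),(553,308)),('C',(537,440),(388,82))]: print(n,*tri(p,B(*a),q,D(*d)))
for n,x,y,d in [('nearleft',-.034,.134,(455,290)),('farleft',.034,.134,(392,360))]:
    X=np.r_[R@[x,y]+[.571,-.218],.024 if x<0 else 0]; print(n,proj(q,X),D(*d))
E
```

```text
A 0.96 (184, 289) shift -0.09999999999999432 0.39999999999997726 [0.6324 0.0041]
B 0.97 (251, 308) shift 0.19999999999998863 -0.30000000000001137 [ 0.4789 -0.0366]
C 0.97 (282, 419) shift -0.19999999999998863 -0.19999999999998863 [ 0.4051 -0.2833]
[0.40505209 0.16233948 0.18012307] [-178.19622866   -2.4159965     2.97242903]
c3 1.8800000000000003
c2 1.8900000000000003
c1 1.9000000000000004
c0 1.9100000000000004
A [0.63304705 0.00656688 0.01259092] 0.0011631767423861666
B [ 0.48002999 -0.03650408  0.01239915] 7.685452917820251e-05
C [ 0.40496778 -0.2837542   0.01217969] 6.357643987849728e-05
nearleft (np.float64(190.44367968051017), np.float64(323.6648475732446)) (192.125, 323.375)
farleft (np.float64(211.1228929869315), np.float64(307.37713843591774)) (209.625, 307.625)
```

Tins A, B and C are in place, the case pose is (0.571, −0.218) at yaw 7.4°, and the covers stand at about 1.9 rad. I go to tin B first, with the jaws along the case y axis.

Call:
move_arm(deltas=[{"slide": [0.63, -1.65, -0.5], "turn": -0.127, "hand": 65}, {"slide": [0.63, -1.65, -0.5], "turn": -0.127, "hand": 65}, {"slide": [0.63, -1.65, -0.5], "turn": -0.127, "hand": 65}, {"slide": [0.63, -1.65, -0.5], "turn": -0.127, "hand": 65}, {"slide": [0.63, -1.65, -0.5], "turn": -0.127, "hand": 65}])

```text
time_s: 14.65
ee_pos: [0.4374, 0.0797, 0.1548]
orientation: [-178.0, -2.5, -34.6]
wrist_force: [0.6, 0.3, -0.2]
finger_gap: 0.652
```

Call:
move_arm(deltas=[{"slide": [0.63, -1.65, -0.5], "turn": -0.127, "hand": 65}, {"slide": [0.63, -1.65, -0.5], "turn": -0.127, "hand": 65}, {"slide": [0.63, -1.65, -0.5], "turn": -0.127, "hand": 65}, {"slide": [0.63, -1.65, -0.5], "turn": -0.127, "hand": 65}, {"slide": [0.63, -1.65, -0.5], "turn": -0.127, "hand": 65}])

```text
time_s: 15.15
ee_pos: [0.47, -0.0038, 0.1279]
orientation: [-178.0, -2.5, -72.5]
wrist_force: [0.5, 0.7, -0.1]
finger_gap: 0.654
```

Call:
move_arm(deltas=[{"slide": [0.63, -1.65, -0.5], "turn": -0.1, "hand": 65}, {"slide": [0.3, -1, -0.5], "turn": -0.1, "hand": 65}, {"slide": [0, 0, 0], "turn": 0, "hand": 65}, {"slide": [0, 0, 0], "turn": 0, "hand": 65}, {"slide": [0, 0, 0], "turn": 0, "hand": 65}])

```text
time_s: 15.65
ee_pos: [0.48, -0.0309, 0.1161]
orientation: [-178.2, -2.6, -84.3]
wrist_force: [-0.0, 0.3, 0.5]
finger_gap: 0.654
```

Call:
move_arm(deltas=[{"slide": [0, -0.5, -3], "turn": 0.02, "hand": 65}, {"slide": [0, 0, -3], "turn": 0, "hand": 65}, {"slide": [0, 0, -1.5], "turn": 0, "hand": 65}, {"slide": [0, 0, 0], "turn": 0, "hand": 65}, {"slide": [0, 0, 0], "turn": 0, "hand": 65}])

```text
time_s: 16.15
ee_pos: [0.4813, -0.0313, 0.0408]
orientation: [-177.9, -2.4, -82.3]
wrist_force: [0.0, -0.4, 0.8]
finger_gap: 0.652
```

Call:
move_arm(deltas=[{"slide": [0, -0.6, -1.5], "turn": 0, "hand": 65}, {"slide": [-0.1, 0, -1.3], "turn": 0, "hand": 65}, {"slide": [0, 0, -0.8], "turn": 0, "hand": 65}, {"slide": [0, 0, 0], "turn": 0, "hand": 65}, {"slide": [0, 0, 0], "turn": 0, "hand": 65}])

```text
time_s: 16.65
ee_pos: [0.4829, -0.0351, 0.0069]
orientation: [-177.6, -2.3, -82.1]
wrist_force: [-0.1, -0.1, 0.2]
finger_gap: 0.648
```

Call:
move_arm(deltas=[{"slide": [-0.4, -0.1, -0.3], "turn": 0, "hand": 65}, {"slide": [0, 0, -0.1], "turn": 0, "hand": 20}, {"slide": [0, 0, 0], "turn": 0, "hand": 20}, {"slide": [0, 0, 0], "turn": 0, "hand": 20}, {"slide": [0, 0, 0], "turn": 0, "hand": 20}], grip_force=40)

```text
time_s: 17.15
ee_pos: [0.4796, -0.0357, 0.004]
orientation: [-177.5, -2.3, -82.1]
wrist_force: [-0.4, 0.2, -0.2]
finger_gap: 0.386
```

Call:
move_arm(deltas=[{"slide": [0, 0, 0.5], "turn": 0, "hand": 20}, {"slide": [0, 0, 2], "turn": 0, "hand": 20}, {"slide": [0, 0, 4], "turn": 0, "hand": 20}, {"slide": [0, 0, 2], "turn": 0, "hand": 20}, {"slide": [0, 0, 0], "turn": 0, "hand": 20}])

```text
time_s: 17.65
ee_pos: [0.4782, -0.0365, 0.092]
orientation: [-177.6, -2.3, -82.1]
wrist_force: [0.3, -0.1, -1.1]
finger_gap: 0.386
```

Call:
move_arm(deltas=[{"slide": [1.65, -3, 0], "turn": 0, "hand": 20}, {"slide": [1.65, -3, 0], "turn": 0, "hand": 20}, {"slide": [1.65, -3, 0], "turn": 0, "hand": 20}, {"slide": [1.65, -3, 0], "turn": 0, "hand": 20}, {"slide": [1.5, -2.8, 0], "turn": 0, "hand": 20}])

```text
time_s: 18.15
ee_pos: [0.5594, -0.1815, 0.089]
orientation: [-177.8, -2.0, -81.4]
wrist_force: [0.6, 0.5, -0.4]
finger_gap: 0.383
```

Call:
move_arm(deltas=[{"slide": [0, 0, 0], "turn": 0, "hand": 20}, {"slide": [0, 0, -2], "turn": 0, "hand": 20}, {"slide": [0, 0, -1], "turn": 0, "hand": 20}, {"slide": [0, 0, 0], "turn": 0, "hand": 20}, {"slide": [0, 0, 0], "turn": 0, "hand": 20}])

```text
time_s: 18.65
ee_pos: [0.5582, -0.1858, 0.0547]
orientation: [-178.0, -2.0, -81.8]
wrist_force: [0.4, -0.3, 0.3]
finger_gap: 0.387
```

Call:
move_arm(deltas=[{"slide": [0.2, 0, -1.5], "turn": 0, "hand": 20}, {"slide": [0, 0, -1.2], "turn": 0, "hand": 20}, {"slide": [0, 0, -0.6], "turn": 0, "hand": 20}, {"slide": [0, 0, 0], "turn": 0, "hand": 20}, {"slide": [0, 0, 0], "turn": 0, "hand": 20}])

```text
time_s: 19.15
ee_pos: [0.5608, -0.1839, 0.0194]
orientation: [-177.9, -2.0, -81.6]
wrist_force: [0.3, -0.6, -0.2]
finger_gap: 0.385
```

Call:
move_arm(deltas=[{"slide": [0, 0, -0.2], "turn": 0, "hand": 45}, {"slide": [0, 0, 0], "turn": 0, "hand": 55}, {"slide": [0, 0, 0], "turn": 0, "hand": 58}, {"slide": [0, 0, 1.5], "turn": 0, "hand": 58}, {"slide": [0, 0, 3], "turn": 0, "hand": 58}])

```text
time_s: 19.65
ee_pos: [0.5591, -0.1837, 0.0622]
orientation: [-178.2, -1.9, -81.6]
wrist_force: [-0.2, 0.2, -0.0]
finger_gap: 0.581
```

Call:
move_arm(deltas=[{"slide": [0, 0, 4], "turn": 0, "hand": 65}, {"slide": [-0.5, 4, 3], "turn": 0, "hand": 65}, {"slide": [0, 5, 1], "turn": 0, "hand": 65}, {"slide": [1.5, 4.5, 0], "turn": 0, "hand": 65}, {"slide": [3.5, 3, 0], "turn": 0, "hand": 65}])

```text
time_s: 20.15
ee_pos: [0.6032, -0.0237, 0.1564]
orientation: [-177.6, -2.0, -82.6]
wrist_force: [0.9, 0.0, 1.1]
finger_gap: 0.65
```

```bash
python3 track.py
python3 - <<'E'
from h import *
p=env.get_image('scene');cv2.imwrite('pics/i.png',cv2.resize(p['img'][120:260,210:400],None,fx=4,fy=4,interpolation=cv2.INTER_CUBIC))
E
```

```text
A 0.4 (197, 323) shift 12.900000000000006 34.39999999999998 [ 0.6007 -0.0732]
B 0.58 (284, 319) shift 33.19999999999999 10.699999999999989 [ 0.4051 -0.0599]
C 0.97 (282, 419) shift -0.19999999999998863 -0.19999999999998863 [ 0.4051 -0.2833]
[ 0.6102349  -0.01663004  0.15656923] [-177.25188811   -1.97753431  -82.1632715 ]
```

View pics/i.png

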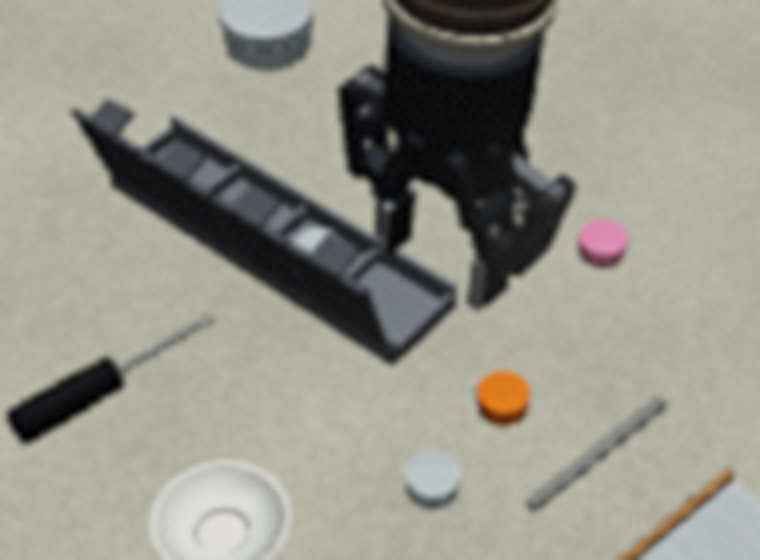

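Tin B sits in its well at (313,237) and tin A is unmoved at (433,473). The wall count is 11 pictures. On to tin A.

Call:
move_arm(deltas=[{"slide": [1.2, 1.2, -2], "turn": 0, "hand": 65}, {"slide": [0.9, 0.9, -3], "turn": 0, "hand": 65}, {"slide": [0, 0, -4], "turn": 0, "hand": 65}, {"slide": [0, 0, -2], "turn": 0, "hand": 65}, {"slide": [0, 0, 0], "turn": 0, "hand": 65}])

```text
time_s: 20.75
ee_pos: [0.6328, 0.0021, 0.0497]
orientation: [-176.9, -2.1, -82.0]
wrist_force: [0.6, 0.3, 0.6]
finger_gap: 0.65
```

Call:
move_arm(deltas=[{"slide": [0, 0.4, -2], "turn": 0, "hand": 65}, {"slide": [0, 0, -1.3], "turn": 0, "hand": 65}, {"slide": [0, 0, -0.7], "turn": 0, "hand": 65}, {"slide": [0, 0, 0], "turn": 0, "hand": 65}, {"slide": [0, 0, 0], "turn": 0, "hand": 65}])

```text
time_s: 21.25
ee_pos: [0.6358, 0.0035, 0.0151]
orientation: [-176.5, -2.2, -82.2]
wrist_force: [0.3, 0.1, -0.4]
finger_gap: 0.651
```

Call:
move_arm(deltas=[{"slide": [-0.3, 0.3, -0.7], "turn": 0, "hand": 65}, {"slide": [-0.1, 0, -0.5], "turn": 0, "hand": 65}, {"slide": [0, 0, -0.1], "turn": 0, "hand": 65}, {"slide": [0, 0, 0], "turn": 0, "hand": 20}, {"slide": [0, 0, 0], "turn": 0, "hand": 20}])

```text
time_s: 21.75
ee_pos: [0.6326, 0.0066, 0.0035]
orientation: [-176.3, -2.2, -82.2]
wrist_force: [-0.5, 0.6, 1.9]
finger_gap: 0.385
```

Call:
move_arm(deltas=[{"slide": [0, 0, 0], "turn": 0, "hand": 20}, {"slide": [0, 0, 0.5], "turn": 0, "hand": 20}, {"slide": [0, 0, 2], "turn": 0, "hand": 20}, {"slide": [0, 0, 4], "turn": 0, "hand": 20}, {"slide": [0, 0, 3], "turn": 0, "hand": 20}])

```text
time_s: 22.25
ee_pos: [0.6291, 0.0061, 0.0973]
orientation: [-176.8, -2.2, -82.2]
wrist_force: [-0.0, -0.3, 0.1]
finger_gap: 0.388
```

Call:
move_arm(deltas=[{"slide": [-3.5, -1.5, 0.5], "turn": 0, "hand": 20}, {"slide": [-3, -2.5, 0], "turn": 0, "hand": 20}, {"slide": [-1, -4, 0], "turn": 0, "hand": 20}, {"slide": [0, -4, 0], "turn": 0, "hand": 20}, {"slide": [0, -0.5, 0], "turn": 0, "hand": 20}])

```text
time_s: 22.75
ee_pos: [0.555, -0.1198, 0.1098]
orientation: [-176.1, -2.2, -81.9]
wrist_force: [0.6, -0.3, -0.3]
finger_gap: 0.388
```

Call:
move_arm(deltas=[{"slide": [0, 0, 0], "turn": 0, "hand": 20}, {"slide": [0, 0, -2], "turn": 0, "hand": 20}, {"slide": [0, 0, -2], "turn": 0, "hand": 20}, {"slide": [0, 0, 0], "turn": 0, "hand": 20}, {"slide": [0, 0, 0], "turn": 0, "hand": 20}])

```text
time_s: 23.25
ee_pos: [0.5565, -0.1181, 0.0705]
orientation: [-176.0, -2.1, -81.9]
wrist_force: [-0.2, 0.0, -0.7]
finger_gap: 0.389
```

Call:
move_arm(deltas=[{"slide": [-0.3, -0.2, -2.5], "turn": 0, "hand": 20}, {"slide": [-0.3, -0.1, -1.5], "turn": 0, "hand": 20}, {"slide": [0, 0, -0.8], "turn": 0, "hand": 20}, {"slide": [0, 0, 0], "turn": 0, "hand": 20}, {"slide": [0, 0, 0], "turn": 0, "hand": 20}])

```text
time_s: 23.75
ee_pos: [0.5544, -0.1182, 0.0254]
orientation: [-175.7, -2.2, -81.7]
wrist_force: [0.3, 0.1, -0.1]
finger_gap: 0.387
```

Call:
move_arm(deltas=[{"slide": [-0.1, -0.1, -0.5], "turn": 0, "hand": 20}, {"slide": [0, 0, -0.2], "turn": 0, "hand": 20}, {"slide": [0, 0, 0], "turn": 0, "hand": 45}, {"slide": [0, 0, 0], "turn": 0, "hand": 55}, {"slide": [0, 0, 0], "turn": 0, "hand": 58}])

```text
time_s: 24.25
ee_pos: [0.5554, -0.1192, 0.0203]
orientation: [-175.4, -2.2, -81.6]
wrist_force: [-0.3, -0.0, 0.2]
finger_gap: 0.579
```

Call:
move_arm(deltas=[{"slide": [0, 0, 1.5], "turn": 0, "hand": 58}, {"slide": [0, 0, 3], "turn": 0, "hand": 65}, {"slide": [-1, -1, 4], "turn": 0, "hand": 65}, {"slide": [-3, -3, 2], "turn": 0, "hand": 65}, {"slide": [-3, -3, 0], "turn": 0, "hand": 65}])

```text
time_s: 24.75
ee_pos: [0.487, -0.1874, 0.1318]
orientation: [-175.4, -2.3, -81.2]
wrist_force: [0.1, -0.3, -0.4]
finger_gap: 0.647
```

```bash
python3 track.py
python3 - <<'E'
from h import *
for n in('scene','top'):
    p=env.get_image(n)
    for r in env.pinpoint(p,'tin0_mid')[:5]: print(n,np.round(r['pixel']),round(r['conf'],2),at(p,r['pixel'],.012)[:2])
E
```

```text
A 0.24 (207, 287) shift 22.900000000000006 -1.6000000000000227 [0.5796 0.0094]
B 0.69 (217, 343) shift -33.80000000000001 34.69999999999999 [ 0.554  -0.1176]
C 0.53 (298, 384) shift 15.800000000000011 -35.19999999999999 [ 0.3715 -0.204 ]
[ 0.48118217 -0.19284378  0.13132889] [-175.53510961   -2.28265661  -81.60891363]
scene [198. 308.] 0.55 [ 0.56203124 -0.10719579]
top [217. 343.] 0.66 [ 0.55402439 -0.11693078]
```

Run:
```python
from h import *
import pickle
q=pickle.load(open('ps0.pkl','rb'))['scene']
p=env.get_image('scene')
t=cv2.getRectSubPix(q['img'],(19,17),(307,141.5))
m=cv2.matchTemplate(p['img'][100:190,250:370],t,cv2.TM_CCOEFF_NORMED);_,v,_,l=cv2.minMaxLoc(m)
print(v,l[0]+9+250,l[1]+8+100)
cv2.imwrite('pics/j.png',cv2.resize(p['img'][90:260,200:400],None,fx=3.2,fy=3.2,interpolation=cv2.INTER_CUBIC))
```

```text
0.8214085698127747 306 142
```

View pics/j.png

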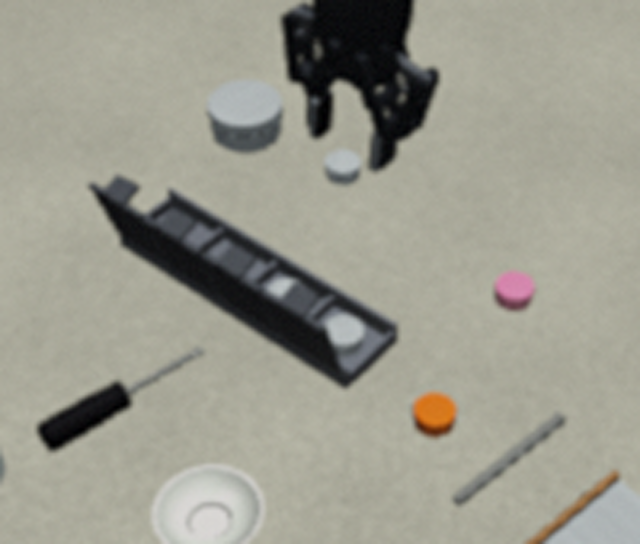

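Tins A (343,330) and B (282,287) are in their wells and tin C (342,163) is unmoved. Now I grasp C.

Call:
move_arm(deltas=[{"slide": [-2.5, -3, -1], "turn": -0.01, "hand": 65}, {"slide": [-2.5, -3, -1], "turn": 0, "hand": 65}, {"slide": [-2, -2.2, -1], "turn": 0, "hand": 65}, {"slide": [0, 0, -3], "turn": 0, "hand": 65}, {"slide": [0, 0, -1], "turn": 0, "hand": 65}])

```text
time_s: 25.55
ee_pos: [0.4214, -0.265, 0.0572]
orientation: [-175.5, -2.2, -81.0]
wrist_force: [-0.2, 0.4, -0.6]
finger_gap: 0.652
```

Call:
move_arm(deltas=[{"slide": [0, 0, 0], "turn": 0, "hand": 65}, {"slide": [0, 0, -0.5], "turn": 0, "hand": 65}, {"slide": [0, 0, -0.5], "turn": 0, "hand": 65}, {"slide": [0, 0, 0], "turn": 0, "hand": 65}, {"slide": [0, 0, 0], "turn": 0, "hand": 65}])

```text
time_s: 26.05
ee_pos: [0.4245, -0.2627, 0.0469]
orientation: [-175.5, -2.2, -80.7]
wrist_force: [-0.4, 1.1, 0.4]
finger_gap: 0.649
```

Call:
move_arm(deltas=[{"slide": [-1, -1, 0], "turn": -0.02, "hand": 65}, {"slide": [-1, -1, 0], "turn": 0, "hand": 65}, {"slide": [0, 0, 0], "turn": 0, "hand": 65}, {"slide": [0, 0, -0.5], "turn": 0, "hand": 65}, {"slide": [0, 0, -0.5], "turn": 0, "hand": 65}])

```text
time_s: 26.55
ee_pos: [0.4041, -0.2848, 0.0383]
orientation: [-175.4, -2.3, -82.0]
wrist_force: [-0.5, -0.2, 0.5]
finger_gap: 0.648
```

Call:
move_arm(deltas=[{"slide": [0, 0, -1.5], "turn": 0, "hand": 65}, {"slide": [0, 0, -1], "turn": 0, "hand": 65}, {"slide": [0, 0, -0.5], "turn": 0, "hand": 65}, {"slide": [0, 0, 0], "turn": 0, "hand": 65}, {"slide": [0, 0, 0], "turn": 0, "hand": 65}])

```text
time_s: 27.05
ee_pos: [0.4044, -0.2836, 0.0055]
orientation: [-175.4, -2.2, -82.0]
wrist_force: [-0.4, 0.3, -0.3]
finger_gap: 0.645
```

Call:
move_arm(deltas=[{"slide": [0, 0, -0.15], "turn": 0, "hand": 20}, {"slide": [0, 0, 0], "turn": 0, "hand": 20}, {"slide": [0, 0, 0], "turn": 0, "hand": 20}, {"slide": [0, 0, 0], "turn": 0, "hand": 20}, {"slide": [0, 0, 0.5], "turn": 0, "hand": 20}])

```text
time_s: 27.55
ee_pos: [0.4049, -0.2837, 0.0099]
orientation: [-175.4, -2.3, -82.0]
wrist_force: [-0.1, 0.0, -0.9]
finger_gap: 0.383
```

Call:
move_arm(deltas=[{"slide": [0, 0, 2], "turn": 0, "hand": 20}, {"slide": [0, 0, 4], "turn": 0, "hand": 20}, {"slide": [0, 0, 3], "turn": 0, "hand": 20}, {"slide": [3, 0, 1], "turn": 0, "hand": 20}, {"slide": [4, 1, 0], "turn": 0, "hand": 20}])

```text
time_s: 28.05
ee_pos: [0.4703, -0.2756, 0.1159]
orientation: [-175.5, -2.2, -82.5]
wrist_force: [1.2, -1.3, -1.1]
finger_gap: 0.385
```

Call:
move_arm(deltas=[{"slide": [3.5, 0.8, 0], "turn": 0, "hand": 20}, {"slide": [3.5, 0.8, 0], "turn": 0, "hand": 20}, {"slide": [2, 0.6, -0.5], "turn": 0, "hand": 20}, {"slide": [0, 0, -2], "turn": 0, "hand": 20}, {"slide": [0, 0, -1], "turn": 0, "hand": 20}])

```text
time_s: 28.55
ee_pos: [0.5712, -0.2493, 0.0847]
orientation: [-175.0, -2.3, -82.1]
wrist_force: [-1.2, 0.1, -0.5]
finger_gap: 0.387
```

Call:
move_arm(deltas=[{"slide": [0, 0, 0], "turn": 0, "hand": 20}, {"slide": [0, 0, -1], "turn": 0, "hand": 20}, {"slide": [0, 0, -0.5], "turn": 0, "hand": 20}, {"slide": [0, 0, 0], "turn": 0, "hand": 20}, {"slide": [0, 0, 0], "turn": 0, "hand": 20}])

```text
time_s: 29.05
ee_pos: [0.5691, -0.2504, 0.0691]
orientation: [-175.1, -2.3, -82.3]
wrist_force: [0.6, 0.3, 0.7]
finger_gap: 0.387
```

Call:
move_arm(deltas=[{"slide": [0, 0, -2.3], "turn": 0, "hand": 20}, {"slide": [-0.1, 0, -1.6], "turn": 0, "hand": 20}, {"slide": [0, 0, -0.8], "turn": 0, "hand": 20}, {"slide": [0, 0, 0], "turn": 0, "hand": 20}, {"slide": [0, 0, 0], "turn": 0, "hand": 20}])

```text
time_s: 29.55
ee_pos: [0.5688, -0.2517, 0.0224]
orientation: [-174.9, -2.4, -82.4]
wrist_force: [0.5, -0.5, -0.3]
finger_gap: 0.387
```

Call:
move_arm(deltas=[{"slide": [0, 0, -0.1], "turn": 0, "hand": 45}, {"slide": [0, 0, 0], "turn": 0, "hand": 55}, {"slide": [0, 0, 0], "turn": 0, "hand": 58}, {"slide": [0, 0, 1.5], "turn": 0, "hand": 58}, {"slide": [0, 0, 3], "turn": 0, "hand": 58}])

```text
time_s: 30.05
ee_pos: [0.5677, -0.2512, 0.067]
orientation: [-175.1, -2.3, -82.4]
wrist_force: [0.7, 0.2, 0.7]
finger_gap: 0.579
```

Call:
move_arm(deltas=[{"slide": [0, 0, 4], "turn": 0, "hand": 0}, {"slide": [0, 0, 4], "turn": 0, "hand": 0}, {"slide": [0, 0, 0], "turn": 0, "hand": 0}, {"slide": [0, 0, 0], "turn": 0, "hand": 0}, {"slide": [0, 0, 0], "turn": 0, "hand": 0}])

```text
time_s: 30.55
ee_pos: [0.5694, -0.2529, 0.159]
orientation: [-174.6, -2.5, -82.5]
wrist_force: [-1.3, -0.1, 0.4]
finger_gap: 0.001
```

Call:
move_arm(deltas=[{"slide": [4, 0.6, 0], "turn": 0, "hand": 0}, {"slide": [4, 0.6, 0], "turn": 0, "hand": 0}, {"slide": [1.7, 0.3, 0], "turn": 0, "hand": 0}, {"slide": [0, 0, 0], "turn": 0, "hand": 0}, {"slide": [0, 0, 0], "turn": 0, "hand": 0}])

```text
time_s: 31.05
ee_pos: [0.6651, -0.2369, 0.1538]
orientation: [-175.1, -2.2, -82.6]
wrist_force: [0.4, -0.0, -1.0]
finger_gap: 0.0
```

Run:
```python
from h import *
p=env.get_image('top'); q=env.get_image('scene')
s=env.get_state();print(s['ee_pos'],s['orientation'])
a=cv2.resize(p['img'][150:250,300:480],None,fx=4,fy=4,interpolation=cv2.INTER_CUBIC)[:,:720]
cv2.imwrite('pics/k.png',np.vstack([a[:300],cv2.resize(q['img'][120:220,210:390],None,fx=4,fy=4,interpolation=cv2.INTER_CUBIC)[:300]]))
```

```text
[ 0.66472109 -0.23695602  0.15430923] [-175.02175129   -2.22895187  -82.66438741]
```

View pics/k.png

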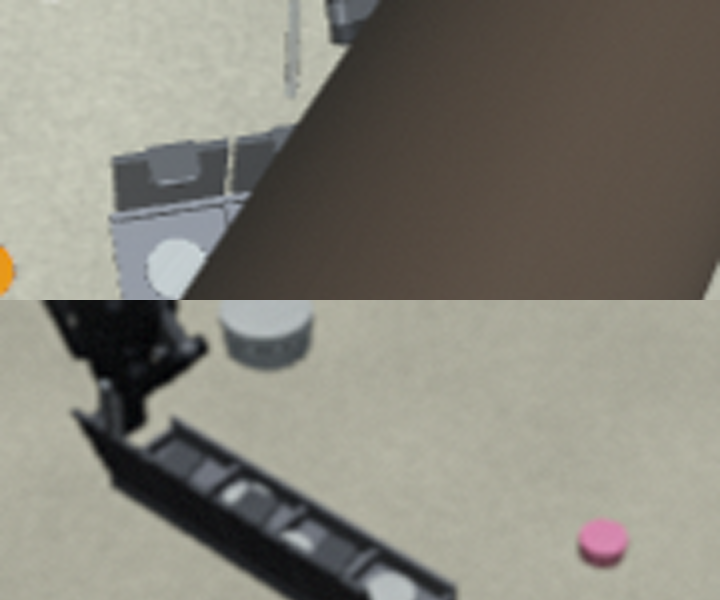

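Run:
```python
from h import *
import pickle
q=pickle.load(open('ps0.pkl','rb'))['scene']
D=lambda r,c:((c-210)*4,(r-120)*4+300)
for X in [(.6647,-.237,.154),(.6647,-.237,.20),(.6646,-.2391,.07),(.6249,-.2443,.079),(.64,-.24,.09)]: print(X,np.round(D(*proj(q,X))))
```

```text
(0.6647, -0.237, 0.154) [122. 425.]
(0.6647, -0.237, 0.2) [111. 366.]
(0.6646, -0.2391, 0.07) [138. 520.]
(0.6249, -0.2443, 0.079) [180. 478.]
(0.64, -0.24, 0.09) [164. 480.]
```

All three tins show in wells 1–3: (245,495), (297,540) and (390,585) in the lower half. Now I fold cover 1 forward from behind.

Call:
move_arm(deltas=[{"slide": [0.3, -0.2, -3], "turn": 0, "hand": 0}, {"slide": [0.1, 0, -3], "turn": 0, "hand": 0}, {"slide": [0, 0, -1.5], "turn": 0, "hand": 0}, {"slide": [0, 0, 0], "turn": 0, "hand": 0}, {"slide": [-1, -0.1, 0], "turn": 0, "hand": 0}])

```text
time_s: 31.65
ee_pos: [0.6557, -0.2426, 0.0799]
orientation: [-174.9, -2.3, -82.9]
wrist_force: [0.4, 0.3, 0.5]
finger_gap: 0.001
```

Call:
move_arm(deltas=[{"slide": [-2, -0.25, 0], "turn": 0, "hand": 0}, {"slide": [-2, -0.25, 0], "turn": 0, "hand": 0}, {"slide": [-2, -0.25, 0], "turn": 0, "hand": 0}, {"slide": [-1, -0.1, 0], "turn": 0, "hand": 0}, {"slide": [0, 0, 0], "turn": 0, "hand": 0}])

```text
time_s: 32.15
ee_pos: [0.5816, -0.2542, 0.0869]
orientation: [-174.5, -2.4, -83.1]
wrist_force: [0.0, -1.2, -0.5]
finger_gap: 0.003
```

```bash
cat > cov.py <<'E'
from h import *
def covs():
    for n in('scene','top'):
        p=env.get_image(n)
        for r in env.masks_of(p,'cover0')[:5]: print(n,round(r['conf'],2),np.round(r['pixel']),r['pixels'].sum())
    return p
if __name__=='__main__': covs(); s=env.get_state(); print(s['ee_pos'],s['wrist_force'])
E
python3 cov.py
python3 - <<'E'
from h import *
q=env.get_image('scene')
a=cv2.resize(q['img'][110:230,200:360],None,fx=4.5,fy=4.5,interpolation=cv2.INTER_CUBIC)
cv2.imwrite('pics/l.png',a)
E
```

```text
scene 0.78 [161. 263.] 401
scene 0.68 [177. 274.] 279
scene 0.62 [158. 240.] 257
scene 0.59 [190. 293.] 274
scene 0.22 [194. 306.] 84
top 0.67 [187. 373.] 468
top 0.62 [192. 340.] 452
top 0.55 [197. 196.] 6406
top 0.4 [193. 395.] 95
[ 0.5837243  -0.25319819  0.08590778] [ 0.166019   -0.37911706  0.09199863]
```

View pics/l.png

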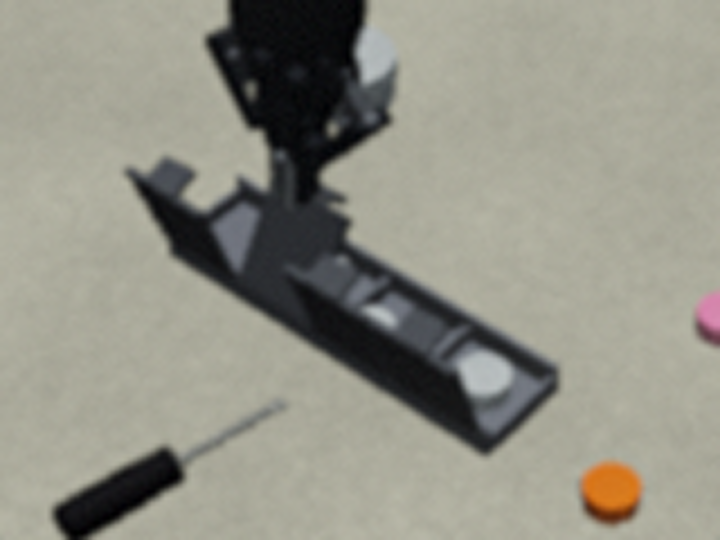

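Cover 1 is folded to about 50° with the tool behind it, at (310,225). I continue down and press.

Call:
move_arm(deltas=[{"slide": [0, 0, -1.5], "turn": 0, "hand": 0}, {"slide": [-0.8, 0, -1.3], "turn": 0, "hand": 0}, {"slide": [-0.8, -0.1, -1.3], "turn": 0, "hand": 0}, {"slide": [-0.6, 0, -0.5], "turn": 0, "hand": 0}, {"slide": [-0.3, 0, -0.5], "turn": 0, "hand": 0}])

```text
time_s: 32.9
ee_pos: [0.5621, -0.2529, 0.0304]
orientation: [-174.4, -2.6, -82.7]
wrist_force: [2.0, -0.9, 1.4]
finger_gap: 0.004
```

Call:
move_arm(deltas=[{"slide": [-0.3, 0, -0.3], "turn": 0, "hand": 0}, {"slide": [0, 0, -0.3], "turn": 0, "hand": 0}, {"slide": [0, 0, -0.3], "turn": 0, "hand": 0}, {"slide": [0, 0, -0.2], "turn": 0, "hand": 0}, {"slide": [0, 0, -0.2], "turn": 0, "hand": 0}])

```text
time_s: 33.4
ee_pos: [0.5617, -0.2533, 0.0282]
orientation: [-173.8, -2.3, -82.7]
wrist_force: [-9.0, 5.6, 24.4]
finger_gap: 0.001
```

Call:
move_arm(deltas=[{"slide": [0, 0, 2], "turn": 0, "hand": 0}, {"slide": [0, 0, 4.5], "turn": 0, "hand": 0}, {"slide": [0, 0, 4.5], "turn": 0, "hand": 0}, {"slide": [2, 2, 1], "turn": 0, "hand": 0}, {"slide": [3.2, 3, 0], "turn": 0, "hand": 0}])

```text
time_s: 33.9
ee_pos: [0.6087, -0.2082, 0.1537]
orientation: [-173.9, -2.3, -83.4]
wrist_force: [0.4, -0.1, 0.1]
finger_gap: 0.001
```

Call:
move_arm(deltas=[{"slide": [3, 2.2, 0], "turn": 0, "hand": 0}, {"slide": [1.5, 1, 0], "turn": 0, "hand": 0}, {"slide": [0, 0, 0], "turn": 0, "hand": 0}, {"slide": [0, 0, 0], "turn": 0, "hand": 0}, {"slide": [0, 0, 0], "turn": 0, "hand": 0}])

```text
time_s: 34.4
ee_pos: [0.6577, -0.169, 0.1531]
orientation: [-173.9, -2.1, -82.9]
wrist_force: [-0.2, -0.2, 0.1]
finger_gap: -0.004
```

```bash
python3 cov.py
```

```text
scene 0.76 [156. 241.] 259
scene 0.75 [192. 295.] 338
scene 0.52 [177. 270.] 269
scene 0.49 [166. 271.] 242
scene 0.38 [248. 263.] 790
[ 0.65790551 -0.16938367  0.15361308] [-0.33314223  0.58303947 -0.42089423]
```

Call:
move_arm(deltas=[{"slide": [0.3, -0.4, -3], "turn": 0, "hand": 0}, {"slide": [0.1, 0, -3], "turn": 0, "hand": 0}, {"slide": [0, 0, -2], "turn": 0, "hand": 0}, {"slide": [0, 0, 0], "turn": 0, "hand": 0}, {"slide": [-1, -0.1, 0], "turn": 0, "hand": 0}])

```text
time_s: 35.1
ee_pos: [0.652, -0.1777, 0.074]
orientation: [-173.6, -2.2, -83.2]
wrist_force: [1.1, 0.4, 0.5]
finger_gap: -0.003
```

Run:
```python
from h import *
q=env.get_image('scene'); s=env.get_state(); print(s['ee_pos'])
yw=np.radians(7.4);R=np.array([[np.cos(yw),-np.sin(yw)],[np.sin(yw),np.cos(yw)]])
for y in(.099,.033,-.033,-.099):
    print(y,[np.round(proj(q,np.r_[R@[.034-.035*np.cos(t)+.005*np.sin(t),y]+[.571,-.218],.024+.035*np.sin(t)+.005*np.cos(t)]),0) for t in(0,.5,1,1.9)])
```

```text
[ 0.6492076  -0.17854243  0.07381674]
0.099 [array([190., 306.]), array([187., 304.]), array([187., 301.]), array([194., 293.])]
0.033 [array([179., 287.]), array([176., 285.]), array([176., 282.]), array([182., 274.])]
-0.033 [array([168., 270.]), array([165., 268.]), array([164., 264.]), array([171., 256.])]
-0.099 [array([157., 253.]), array([154., 251.]), array([154., 247.]), array([160., 239.])]
```

Call:
move_arm(deltas=[{"slide": [-2, 0, 0], "turn": 0, "hand": 0}, {"slide": [-2, -0.1, 0], "turn": 0, "hand": 0}, {"slide": [-2, -0.25, 0], "turn": 0, "hand": 0}, {"slide": [-1, -0.1, -0.5], "turn": 0, "hand": 0}, {"slide": [0, 0, -0.5], "turn": 0, "hand": 0}])

```text
time_s: 35.65
ee_pos: [0.5781, -0.1854, 0.0708]
orientation: [-173.1, -2.3, -83.4]
wrist_force: [0.3, 0.0, -0.3]
finger_gap: -0.001
```

Call:
move_arm(deltas=[{"slide": [-0.5, 0, -1], "turn": 0, "hand": 0}, {"slide": [-0.8, 0, -1], "turn": 0, "hand": 0}, {"slide": [-0.8, -0.1, -1.2], "turn": 0, "hand": 0}, {"slide": [-0.6, 0, -0.5], "turn": 0, "hand": 0}, {"slide": [-0.4, 0, -0.4], "turn": 0, "hand": 0}])

```text
time_s: 36.15
ee_pos: [0.5513, -0.1867, 0.0285]
orientation: [-172.6, -2.5, -83.3]
wrist_force: [6.6, 2.6, 21.1]
finger_gap: -0.002
```

Call:
move_arm(deltas=[{"slide": [-0.3, 0, -0.3], "turn": 0, "hand": 0}, {"slide": [0, 0, -0.3], "turn": 0, "hand": 0}, {"slide": [0, 0, -0.3], "turn": 0, "hand": 0}, {"slide": [0, 0, -0.2], "turn": 0, "hand": 0}, {"slide": [0, 0, -0.2], "turn": 0, "hand": 0}])

```text
time_s: 36.65
ee_pos: [0.5517, -0.1869, 0.0278]
orientation: [-171.8, -2.1, -83.4]
wrist_force: [-11.2, 4.7, 31.7]
finger_gap: -0.001
```

Call:
move_arm(deltas=[{"slide": [0, 0, 2], "turn": 0, "hand": 0}, {"slide": [0, 0, 4.5], "turn": 0, "hand": 0}, {"slide": [0, 0, 4.5], "turn": 0, "hand": 0}, {"slide": [2, 2, 1], "turn": 0, "hand": 0}, {"slide": [3.2, 3, 0], "turn": 0, "hand": 0}])

```text
time_s: 37.15
ee_pos: [0.5979, -0.1413, 0.1521]
orientation: [-172.1, -2.0, -84.1]
wrist_force: [1.0, 0.1, -0.7]
finger_gap: 0.004
```

Call:
move_arm(deltas=[{"slide": [3, 2.2, 0], "turn": 0, "hand": 0}, {"slide": [1.6, 0.8, 0], "turn": 0, "hand": 0}, {"slide": [0, 0, 0], "turn": 0, "hand": 0}, {"slide": [0, 0, -2], "turn": 0, "hand": 0}, {"slide": [0, 0, 0], "turn": 0, "hand": 0}])

```text
time_s: 37.65
ee_pos: [0.6468, -0.1033, 0.1299]
orientation: [-172.2, -1.8, -83.5]
wrist_force: [-0.2, 0.0, -0.0]
finger_gap: 0.0
```

```bash
python3 cov.py
```

```text
scene 0.81 [192. 293.] 292
scene 0.68 [155. 240.] 286
scene 0.64 [179. 294.] 71
scene 0.5 [170. 268.] 247
top 0.84 [208. 400.] 878
top 0.78 [215. 380.] 478
top 0.7 [178. 429.] 422
top 0.52 [203. 415.] 2854
[ 0.6491213  -0.10466036  0.13365439] [1.20047828 0.37756322 0.69123159]
```

Call:
move_arm(deltas=[{"slide": [0.2, -0.3, -3], "turn": 0, "hand": 0}, {"slide": [0.1, 0, -2.5], "turn": 0, "hand": 0}, {"slide": [0, 0, -0.8], "turn": 0, "hand": 0}, {"slide": [-1, -0.1, 0], "turn": 0, "hand": 0}, {"slide": [-1.5, -0.15, 0], "turn": 0, "hand": 0}])

```text
time_s: 38.35
ee_pos: [0.6292, -0.1127, 0.0746]
orientation: [-171.4, -2.0, -83.7]
wrist_force: [0.1, 0.0, -0.1]
finger_gap: -0.002
```

Call:
move_arm(deltas=[{"slide": [-2, -0.2, 0], "turn": 0, "hand": 0}, {"slide": [-2, -0.2, 0], "turn": 0, "hand": 0}, {"slide": [-1.5, -0.15, -0.2], "turn": 0, "hand": 0}, {"slide": [0, 0, -0.2], "turn": 0, "hand": 0}, {"slide": [0, 0, 0], "turn": 0, "hand": 0}])

```text
time_s: 38.85
ee_pos: [0.571, -0.1205, 0.0775]
orientation: [-170.9, -2.0, -83.9]
wrist_force: [-0.0, 0.7, 0.1]
finger_gap: 0.002
```

Call:
move_arm(deltas=[{"slide": [-0.3, 0, -1.3], "turn": 0, "hand": 0}, {"slide": [-0.7, 0, -1.2], "turn": 0, "hand": 0}, {"slide": [-0.8, 0, -1.2], "turn": 0, "hand": 0}, {"slide": [-0.6, 0, -0.7], "turn": 0, "hand": 0}, {"slide": [-0.4, 0, -0.4], "turn": 0, "hand": 0}])

```text
time_s: 39.35
ee_pos: [0.549, -0.1207, 0.0292]
orientation: [-170.4, -2.2, -83.8]
wrist_force: [7.9, 2.0, 14.7]
finger_gap: -0.003
```

Call:
move_arm(deltas=[{"slide": [-0.3, 0, -0.3], "turn": 0, "hand": 0}, {"slide": [0, 0, -0.3], "turn": 0, "hand": 0}, {"slide": [0, 0, -0.2], "turn": 0, "hand": 0}, {"slide": [0, 0, 0], "turn": 0, "hand": 0}, {"slide": [0, 0, 0.5], "turn": 0, "hand": 0}])

```text
time_s: 39.85
ee_pos: [0.5493, -0.1208, 0.0348]
orientation: [-169.7, -1.7, -84.0]
wrist_force: [-0.8, -0.8, 0.1]
finger_gap: -0.002
```

Call:
move_arm(deltas=[{"slide": [0, 0, 3], "turn": 0, "hand": 0}, {"slide": [0, 0, 4.5], "turn": 0, "hand": 0}, {"slide": [0, -1, 4], "turn": 0, "hand": 0}, {"slide": [1.5, -4, 0], "turn": 0, "hand": 0}, {"slide": [2.5, -4, 0], "turn": 0, "hand": 0}])

```text
time_s: 40.35
ee_pos: [0.5879, -0.2033, 0.1531]
orientation: [-170.0, -1.5, -83.1]
wrist_force: [1.2, -0.0, -0.3]
finger_gap: -0.002
```

Call:
move_arm(deltas=[{"slide": [2.5, -4, 0], "turn": 0, "hand": 0}, {"slide": [3, -3.5, 0], "turn": 0, "hand": 0}, {"slide": [2.8, -1.8, 0], "turn": 0, "hand": 0}, {"slide": [0, 0, 0], "turn": 0, "hand": 0}, {"slide": [0, 0, 0], "turn": 0, "hand": 0}])

```text
time_s: 40.85
ee_pos: [0.6742, -0.3053, 0.1509]
orientation: [-170.1, -1.6, -83.2]
wrist_force: [-0.5, 0.2, 0.1]
finger_gap: 0.0
```

```bash
python3 cov.py
```

```text
scene 0.86 [178. 287.] 476
scene 0.74 [239. 457.] 843
scene 0.73 [191. 306.] 504
scene 0.66 [169. 270.] 473
scene 0.61 [157. 240.] 258
top 0.75 [212. 375.] 816
top 0.66 [214. 345.] 871
top 0.62 [179. 430.] 440
top 0.56 [206. 404.] 902
top 0.2 [207. 389.] 4168
[ 0.674351   -0.30333975  0.15209186] [-0.06606985  0.29680487 -0.88830081]
```

Covers 1, 2 and 3 read at their shut positions: (169,270), (178,287) and (191,306). That leaves cover 0.

Call:
move_arm(deltas=[{"slide": [0.3, -0.2, -3], "turn": 0, "hand": 0}, {"slide": [0.1, 0, -3], "turn": 0, "hand": 0}, {"slide": [0, 0, -1.7], "turn": 0, "hand": 0}, {"slide": [-0.5, -0.1, 0], "turn": 0, "hand": 0}, {"slide": [-1.5, -0.15, 0], "turn": 0, "hand": 0}])

```text
time_s: 41.55
ee_pos: [0.6599, -0.3026, 0.0766]
orientation: [-169.7, -1.5, -82.8]
wrist_force: [0.9, -0.1, 0.2]
finger_gap: -0.002
```

Call:
move_arm(deltas=[{"slide": [-2, -0.2, 0], "turn": 0, "hand": 0}, {"slide": [-2, -0.2, 0], "turn": 0, "hand": 0}, {"slide": [-2, -0.15, -0.2], "turn": 0, "hand": 0}, {"slide": [0, 0, -0.2], "turn": 0, "hand": 0}, {"slide": [0, 0, 0], "turn": 0, "hand": 0}])

```text
time_s: 42.05
ee_pos: [0.5975, -0.3089, 0.0796]
orientation: [-169.3, -1.6, -82.8]
wrist_force: [0.5, -0.3, 0.2]
finger_gap: 0.001
```

Call:
move_arm(deltas=[{"slide": [-0.3, -0.2, -1.4], "turn": 0, "hand": 0}, {"slide": [-0.8, -0.2, -1.2], "turn": 0, "hand": 0}, {"slide": [-1, -0.2, -1.2], "turn": 0, "hand": 0}, {"slide": [-0.8, 0, -0.7], "turn": 0, "hand": 0}, {"slide": [-0.4, 0, -0.4], "turn": 0, "hand": 0}])

```text
time_s: 42.55
ee_pos: [0.5683, -0.3148, 0.0291]
orientation: [-169.0, -1.8, -82.6]
wrist_force: [6.4, 0.9, 17.3]
finger_gap: -0.002
```

Call:
move_arm(deltas=[{"slide": [-0.3, 0, -0.3], "turn": 0, "hand": 0}, {"slide": [0, 0, -0.3], "turn": 0, "hand": 0}, {"slide": [0, 0, -0.3], "turn": 0, "hand": 0}, {"slide": [0, 0, 0], "turn": 0, "hand": 0}, {"slide": [0, 0, 0.5], "turn": 0, "hand": 0}])

```text
time_s: 43.05
ee_pos: [0.5683, -0.3148, 0.0349]
orientation: [-168.2, -1.6, -82.6]
wrist_force: [0.4, -0.4, -1.1]
finger_gap: -0.002
```

Call:
move_arm(deltas=[{"slide": [0, 0, 3], "turn": 0, "hand": 0}, {"slide": [0, 0, 4.5], "turn": 0, "hand": 0}, {"slide": [-2, 0, 4.5], "turn": 0, "hand": 0}, {"slide": [-4, 2, 2], "turn": 0, "hand": 0}, {"slide": [-4, 3, 2], "turn": 0, "hand": 0}])

```text
time_s: 43.55
ee_pos: [0.4675, -0.2663, 0.1937]
orientation: [-168.6, -1.6, -82.6]
wrist_force: [-0.6, 1.2, 1.1]
finger_gap: 0.004
```

Call:
move_arm(deltas=[{"slide": [-2, 4, 2], "turn": 0, "hand": 0}, {"slide": [0, 4.5, 2], "turn": 0, "hand": 0}, {"slide": [0, 4.5, 0], "turn": 0, "hand": 0}, {"slide": [0, 4.5, 0], "turn": 0, "hand": 0}, {"slide": [0, 4.5, 0], "turn": 0, "hand": 0}])

```text
time_s: 44.05
ee_pos: [0.4402, -0.0439, 0.2362]
orientation: [-168.3, -1.5, -83.2]
wrist_force: [0.4, -0.2, 0.1]
finger_gap: 0.002
```

```bash
python3 cov.py;python3 - <<'E'
from h import *
p=env.get_image('top');cv2.imwrite('pics/m.png',cv2.resize(p['img'][130:320,140:480],None,fx=2.3,fy=2.3,interpolation=cv2.INTER_CUBIC))
q=env.get_image('scene')
cv2.imwrite('pics/n.png',np.hstack([cv2.resize(q['img'][120:220,210:330],None,fx=3.3,fy=4.5,interpolation=cv2.INTER_CUBIC),cv2.resize(q['img'][190:350,320:500],None,fx=2.2,fy=2.8125,interpolation=cv2.INTER_CUBIC)]))
E
```

```text
scene 0.93 [168. 274.] 449
scene 0.75 [191. 306.] 492
scene 0.68 [178. 284.] 446
scene 0.57 [157. 255.] 415
scene 0.28 [128. 273.] 432
top 0.94 [214. 373.] 897
top 0.88 [215. 343.] 836
top 0.81 [204. 401.] 895
top 0.74 [203. 432.] 941
[ 0.44033751 -0.0448144   0.23557137] [-0.57218505  0.13044697  0.2474385 ]
```

View pics/n.png

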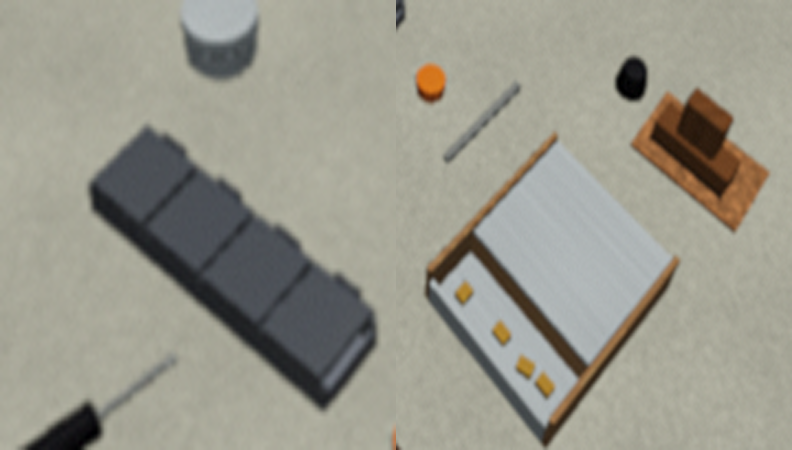

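The last picture shows all four covers flat and staying shut, four chips in the tray at (463–545, 290–385), and the scraper upright on its mat. Handing in.

```bash
python3 -c "
from cell import env
print(env.get_state()['time_s']); print(env.sign_off())"
```

```text
44.35
the job is handed in; nothing more can be done
None
```

The job is done and handed in at about 44 s on the robot's clock; the sign-off gave no verdict.

- **Chips:** I swept all four brass chips into the tray in two passes with the scraper. Both cameras place them at x ≈ 0.68 m, about 10 mm up, and the plate is empty. The fingers never went near a chip.
- **Scraper:** It stands upright on the cork mat, about 5 mm from the centre, judging by where I released it.
- **Tins:** The three silver small tins went into the wells at y = +99, +33 and −33. The last look into the wells before closing showed all three inside. I left the orange and pink look-alikes and the large tin alone.
- **Covers:** I folded each cover forward from behind and pressed it down with about 15–30 N. In the last scene picture all four lie flat, stay shut and match the projected shut positions. I did not measure the cover angles directly.
- **Bystanders:** Those I could see in the last pictures looked unmoved. I did not measure them at the end.

Two readings disagreed with expectations. Measured tin-top heights came out 3–4 mm below the stated 16 mm. The tool also drifted to about a 12° tilt by the end, which did not affect the result.

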